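Change the used-up spice jar at the back of the condiment rack

ROBOT

A 7-joint arm with a two-finger parallel gripper is mounted at the origin on a cart in front of the work surface, level with it; the furniture and walls round the work are solid. World frame = base frame: x ahead of the robot, y to its left, z up, the work surface at z = 0. Lengths are in m, angles in rad, forces in N, time in s.
With the tool pointing down it reaches from about 0.425 to 0.925 m from the base axis. Payload 6.8 kg.
Tool frame: the origin (TCP) lies at the centre of the arm's flange, where the gripper is bolted on; the fingertips stand 173 mm ahead of it and the grasp point (between the pads) lies 155 mm ahead of it (r.hold_point_z is the distance from the TCP to the grasp point, in m); z points along the fingers, x is the direction in which the jaws open and shut, and the axes are right-handed (so a half turn about z gives the same grasp; the last joint's range is limited). The gripper opens to 85 mm and grips with 20 to 120 N. Pads are 22 mm wide; open, the fingers measure 114 mm over their backs; the gripper's body (76 mm by 85 mm) begins 54 mm behind the grasp point. The pads swing forward as they close: fully open they stand 13 mm farther back than shut.
Start: joints at [-1.376, 0.477, 0.022, 1.555, -0.011, 1.109, -0.083], TCP at [0.201, 0.644, 0.405] pointing down, gripper open.
Joint ranges: [-2.96, 2.96], [-0.34, 2.1], [-1.41, 1.46], [0.24, 2.44], [-1.37, 4.51], [0.17, 1.92], [-2.96, 2.96]. Speed limits (rad/s): [2.39, 2.39, 3.14, 3.14, 3.14, 3.14, 3.14].

INTERFACE

Orientations are given as a rotation vector (axis times angle).
In Python, from bench import r gives the robot as it stands.
- The arm moves only by the tool apply_moves, never from a script. Its arguments are lists of equal length, an entry for each row: "dp": the shift along the tool's x, y, z scaled (see below), a list of three; "twist": the turn, a rotation vector about the tool's x, y, z scaled (see below), a list of three; "jaw": the closure in counts, from 0 (fully open) to 255 (shut). In form: {"dp": [[x, y, z], ...], "twist": [[rx, ry, rz], ...], "jaw": [jaw, ...]}. A call has 1 to 20 rows; each row shifts and turns the pose as measured when the row begins, along the tool's axes as they then stand; what a row does not reach is not made up. The controller multiplies each number of a shift by 12 cm and each number of a turn by 120 degrees. A row lasts 1/10 s, in which the tool goes at most 50 mm and 8.59 degrees, less where a joint would pass 70% of its speed; a pose out of reach is approached as far as the arm can. A call with a number of a shift or a turn outside -1 to 1 is refused whole. A call with a gripper value outside its range is refused whole. The fingers move at their own pace and stop on an object; "grip_force" is the grip in N (left out, the last holds). Time passes only in rows, so rows that do not move let the fingers close. It gives the time, the measured TCP pose, the force and the opening at its end, in the units of the state.
- r.get_obs(): the state, without advancing time (a new reading comes with each control period).
- r.grab_frame(name): name is "side" or "top"; returns a dict with "color" (384x512x3 uint8, red, green, blue), "z_map" (384x512 float32, m along the optical axis (not along the pixel's ray), 0 where there is no reading), "intrinsics" (3x3 intrinsics, pixels), "R" (3x3) and "t" (3): a world point X has camera coordinates R X + t. Camera axes: x right, y down, z forward; pixel columns grow to the right and rows downward; lengths in m; the calibration is good to about 2 mm. A picture is of the moment at which its call begins.
- r.hand_in(): hands the job in, once; it reports no verdict.
The state is a dict: "clock": time; "joints": joint angles; "qvel": joint speeds; "tau": joint torques, N m; "tcp_pos": TCP position; "orientation": TCP orientation; "contact_force": force on the tool from outside, world axes, zero at the start; "moment": the same for the moment, N m; "grip_width": finger opening in m.
Only numpy, scipy, OpenCV 4.12 (cv2) and the standard library are available. Lean on these libraries where they do the work, as an engineer would, in place of code of your own. Each camera call takes 0.05 s, during which the arm holds its last target.

TASK

The spice jar with the white-and-orange label at the back of the rack, wedged between the oil and the vinegar bottle, is used up: change it for the fresh one with the black label that stands on the counter. First clear both bottles out of the way and stand them on the chopping board, then stand the used jar in the steel tray and the fresh jar in the well that is now free, and put the bottles back, each in the well it came from. Keep everything upright and leave the salt shaker, the pepper mill and the blue-labelled jar where they are.

Things in the scene. Friction and masses are not known exactly. Their poses are not given: they have to be found in the camera images.
- oil_bottle: green glass bottle with a BLACK cap and a plain paper label; 56 mm across up to 145 mm, then a shoulder, a neck 25 mm across from 176 to 194 mm and a cap 29 mm across from 194 to 214 mm (grip at neck and cap); 0.32 kg; origin at the centre of its underside, z up. It starts in one of the two front wells of the rack.
- vinegar_bottle: amber brown glass bottle with a RED cap and a plain paper label; same shape, size and weight as the oil bottle; origin at the centre of its underside, z up. It starts in the other front well of the rack.
- used_jar: used-up spice jar: white label with orange print, brown screw lid with a golden top; cylinder 41 mm across, 105 mm tall, 0.11 kg; origin at the centre of its underside, z up. It starts in the rear well of the rack, set back between the two bottles, which leave no room for fingers beside it (about 13 mm); the back board is 12 mm behind it.
- fresh_jar: fresh spice jar: black label, black screw lid; cylinder 41 mm across, 105 mm tall, 0.11 kg; origin at the centre of its underside, z up. It starts standing on the counter in front of the rack.
- salt_shaker: bystander: salt shaker of clear glass with a light grey lid, 44 mm across, 90 mm tall; origin at the centre of its underside. It stands on the counter to the right of the fresh jar and stays there.
- blue_jar: bystander: spice jar with a dark blue label and a brown screw lid with a pale grey-blue top, 41 mm across, 105 mm tall; origin at the centre of its underside. It stands on the counter behind the rack and stays there.
- pepper_mill: bystander: brown turned-wood pepper mill, 58 mm across, 170 mm tall; origin at the centre of its underside. It stands on the counter behind the rack and stays there.
- rack: light wooden rack, fixed. Origin at counter level below the centre of the rear well; x to the back board, y left, z up. Block x -56..32, y -100..100, 34 mm high; three round wells with floor at z = 10 mm: the rear one 50 mm wide at x 0, y 0; two front ones 64 mm wide at x -15, y -60 and 60. Back board x 32..44, 118 mm high; thin steel rail round the other sides, top at z = 65 mm.
- board: brown wooden chopping board lying flat, fixed, 150 mm (x) by 220 mm (y) by 16 mm thick; origin at the centre of its underside, z up. The side area for the two bottles.
- tray: shallow dark grey steel tray, fixed, outside 130 mm (x) by 170 mm (y), 18 mm high, walls and floor 4 mm, a small wire grip at each y end; origin at the centre of its underside, z up.

How it is judged:
On the way, in this order (a step that is already met when the one before it is completed fails the run):
1. both bottles stand upright on the chopping board (x of vinegar_bottle in the frame of board between -0.075 and 0.075 m and y of vinegar_bottle in the frame of board between -0.11 and 0.11 m and z of each of vinegar_bottle, oil_bottle in the frame of board below 0.024 m and angle between each of vinegar_bottle, oil_bottle's own z axis and vertical below 0.1 rad and x of oil_bottle in the frame of board between -0.075 and 0.075 m and y of oil_bottle in the frame of board between -0.11 and 0.11 m and linear speed of each of vinegar_bottle, oil_bottle below 0.03 m/s), for 0.2 s.
2. the used jar stands upright in the steel tray (x of used_jar in the frame of tray between -0.05 and 0.05 m and y of used_jar in the frame of tray between -0.07 and 0.07 m and z of used_jar in the frame of tray below 0.012 m and angle between used_jar's own z axis and vertical below 0.1 rad and linear speed of used_jar below 0.03 m/s), for 0.2 s.
3. the fresh jar stands in the rear well of the rack (horizontal distance between fresh_jar and rack below 0.012 m and z of fresh_jar in the frame of rack below 0.017 m and angle between fresh_jar's own z axis and vertical below 0.1 rad and linear speed of fresh_jar below 0.03 m/s), for 0.2 s.
At the end, for the whole second after the job is handed in: Each bottle within 16 mm of where it started, fresh jar down in the rear well (within 12 mm of its centre), used jar on the floor of the tray, all upright (0.1 rad) and at rest; salt shaker, mill and blue-labelled jar upright (0.15 rad) within 30 mm of their start (all of step 2 and all of step 3 and distance of each of vinegar_bottle, oil_bottle from where it was at the start of the episode below 0.016 m and angle between each of vinegar_bottle, oil_bottle's own z axis and vertical below 0.1 rad and linear speed of each of vinegar_bottle, oil_bottle below 0.03 m/s and distance of each of salt_shaker, blue_jar, pepper_mill from where it was at the start of the episode below 0.03 m and angle between each of salt_shaker, blue_jar, pepper_mill's own z axis and vertical below 0.15 rad); the robot touches nothing.
It fails at once if a bottle or one of the jars being moved is tipped over (angle between any of vinegar_bottle, oil_bottle, used_jar, fresh_jar's own z axis and vertical above 0.6 rad).
It fails at once if the salt shaker, the pepper mill or the blue-labelled jar is knocked over or moved away (angle between any of salt_shaker, blue_jar, pepper_mill's own z axis and vertical above 0.5 rad or distance of any of salt_shaker, blue_jar, pepper_mill from where it was at the start of the episode above 0.05 m).
It also fails if it takes over 128 s, if anything falls off the work surface, if the arm or the gripper's body presses on something with over 40 N, if the wrist force passes 120 N, or if a joint passes its speed limit or range.

## Working session

There is one attempt and no reset: what is moved stays moved. The work goes in short steps, Python scripts to look and compute and a tool call to move; the robot and the scene stay as the last step left them, time stands still between calls to the robot, and variables do not carry over. Pictures are saved under pics/ and viewed, and the job is handed in when it is done.

Besides the shell and the picture viewer there is one more tool, called after "Call:" as name(argument=value, ...) on one line, values as JSON. apply_moves: Moves the arm, as the interface text tells. Shifts and turns lie within -1 to 1; 1 stands for 12 cm of shift or 120 degrees of turn. Its arguments: {"type":"object","properties":{"dp":{"type":"array"},"twist":{"type":"array"},"jaw":{"type":"array"},"grip_force":{"type":"number"}},"required":["dp","twist","jaw"]}

```bash
ls; mkdir -p pics; python3 - <<'E'
from bench import r
import cv2,numpy as np
print(r.get_obs(), r.hold_point_z)
for n in("side","top"):
    f=r.grab_frame(n)
    np.savez(f"/tmp/{n}0.npz",**f)
    cv2.imwrite(f"pics/{n}0.png",cv2.resize(f["color"][:,:,::-1],(768,576)))
    print(n,f["intrinsics"],f["R"],f["t"])
E
```

```text
pics
{'clock': 0.0, 'joints': array([-1.37609138,  0.47779723,  0.02230031,  1.55646894, -0.01149944,
        1.10929934, -0.08311269]), 'qvel': array([ 6.66368399e-04,  1.15038810e-03, -9.74380123e-05,  6.35125612e-05,
       -7.57908409e-04, -4.04744683e-04, -4.62644797e-04]), 'tau': array([-2.77964045e-04, -5.96433592e+01,  1.60700910e+00, -2.81194121e+01,
        1.22710966e-02,  9.30697366e-03,  1.98756339e-05]), 'tcp_pos': array([0.20117156, 0.64402793, 0.4037192 ]), 'orientation': array([ 2.53007935e+00,  1.86033287e+00, -2.21799468e-03]), 'contact_force': array([-0.33130978,  0.16764495, -0.93440193]), 'moment': array([ 0.04812182, -0.03833585,  0.02204003]), 'grip_width': 0.08584494797370909} 0.1547
side [[426.79404741   0.         256.08958453]
 [  0.         426.79404741 190.82991503]
 [  0.           0.           1.        ]] [[ 0.4566232  -0.88956621 -0.01293117]
 [-0.77233017 -0.38914648 -0.50206685]
 [ 0.44158959  0.2392425  -0.86473213]] [-0.26701236  0.4863409   1.23346135]
top [[488.95768645   0.         259.44381232]
 [  0.         488.95768645 195.38685393]
 [  0.           0.           1.        ]] [[-0.02210858 -0.99973909 -0.00574191]
 [-0.99822003  0.02239245 -0.05527525]
 [ 0.05538941  0.00450964 -0.99845464]] [0.03972721 0.59821156 1.50178855]
```

View pics/side0.png

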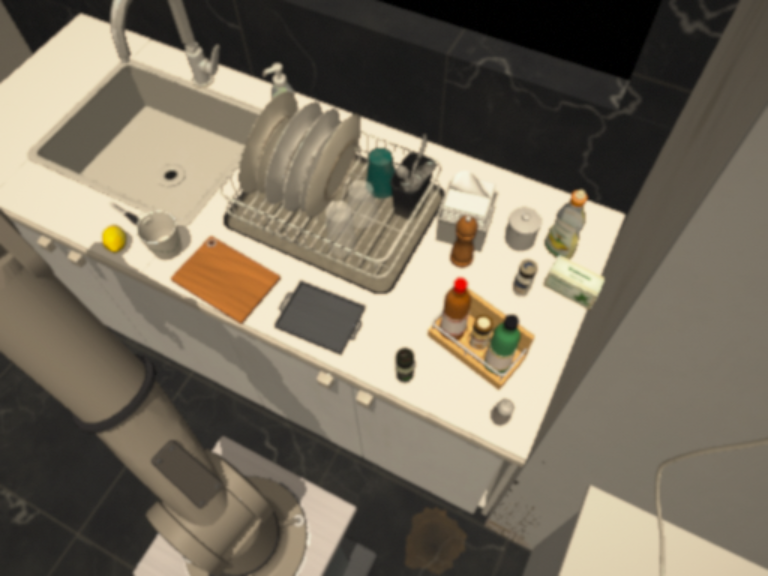

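View pics/top0.png

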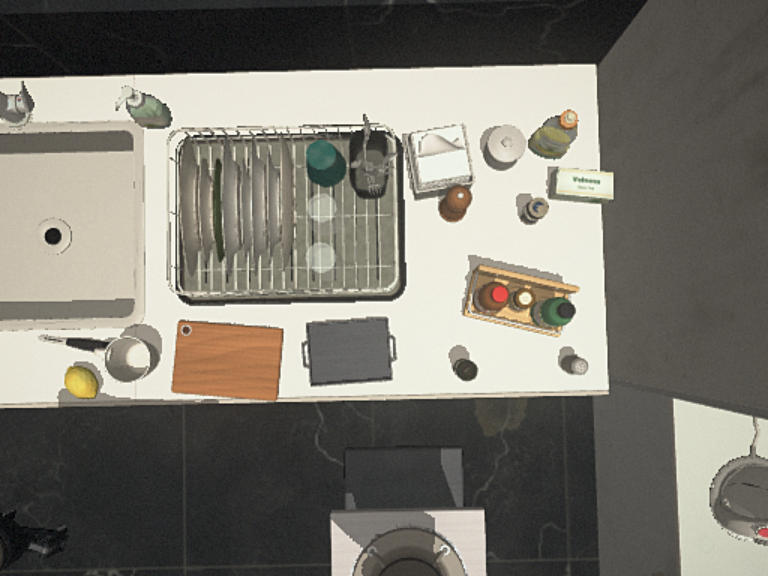

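```bash
cat > h.py <<'E'
import numpy as np,cv2
def world(f):
    K=f["intrinsics"];z=f["z_map"];v,u=np.mgrid[0:z.shape[0],0:z.shape[1]]
    c=np.stack([(u-K[0,2])/K[0,0]*z,(v-K[1,2])/K[1,1]*z,z],-1)
    return (c-f["t"])@f["R"]
def ray(f,u,v,h):
    "world point at height h seen at pixel (u,v)"
    K=f["intrinsics"];R=np.array(f["R"]);d=R.T@np.array([(u-K[0,2])/K[0,0],(v-K[1,2])/K[1,1],1]);o=-R.T@f["t"]
    return o+d*(h-o[2])/d[2]
def proj(f,X):
    c=f["R"]@np.array(X)+f["t"];p=f["intrinsics"]@c;return p[:2]/p[2]
def crop(f,u0,v0,u1,v1,s,name):
    cv2.imwrite(name,cv2.resize(f["color"][v0:v1,u0:u1,::-1],None,fx=s,fy=s,interpolation=cv2.INTER_CUBIC))
E
python3 - <<'E'
from h import *
f=dict(np.load("/tmp/top0.npz"));g=dict(np.load("/tmp/side0.npz"))
crop(f,260,100,420,270,4.5/1.3,"pics/tr.png");crop(f,100,190,290,280,4,"pics/tl.png");crop(g,260,160,380,300,5,"pics/sr.png")
W=world(f);
for nm,(u0,v0,u1,v1),lo,hi in [("vin",(315,185,345,210),.195,.3),("oil",(355,190,390,222),.195,.3),("used",(340,185,360,210),.10,.125),("fresh",(295,228,325,260),.09,.115),("salt",(370,225,395,255),.075,.1),("blue",(345,125,370,150),.09,.12),("mill",(290,120,318,150),.15,.18),("tray",(195,205,270,262),.012,.025),("trayfloor",(195,205,270,262),-.005,.009),("board",(110,210,195,270),.01,.03)]:
    w=W[v0:v1,u0:u1].reshape(-1,3);m=(w[:,2]>lo)&(w[:,2]<hi);w=w[m]
    if len(w)==0: print(nm,"none");continue
    print(nm,len(w),"med",np.round(np.median(w,0),4),"mid",np.round((np.percentile(w,2,axis=0)+np.percentile(w,98,axis=0))/2,4),"ext",np.round(np.ptp(w,axis=0),3), cv2.minAreaRect(w[:,:2].astype(np.float32)))
E
```

```text
vin 101 med [ 0.5814 -0.171   0.2242] mid [ 0.5816 -0.1712  0.2197] ext [0.027 0.028 0.023] ((0.581463098526001, -0.17125354707241058), (0.02692357450723648, 0.02830439805984497), 0.4183913469314575)
oil 104 med [ 0.5501 -0.2884  0.2231] mid [ 0.5506 -0.2907  0.2186] ext [0.024 0.029 0.034] ((0.5505849719047546, -0.2902008295059204), (0.028948688879609108, 0.024165814742445946), 89.17704772949219)
used 218 med [ 0.5829 -0.2364  0.115 ] mid [ 0.5888 -0.2395  0.1116] ext [0.072 0.054 0.023] ((0.5835865139961243, -0.23689009249210358), (0.05438848212361336, 0.07068118453025818), 89.01966857910156)
fresh 159 med [ 0.4409 -0.1203  0.1048] mid [ 0.4416 -0.1198  0.1024] ext [0.038 0.04  0.023] ((0.4417038857936859, -0.1207057535648346), (0.03833993151783943, 0.0389515720307827), 41.94967269897461)
salt 102 med [ 0.4436 -0.3424  0.0855] mid [ 0.4433 -0.344   0.0842] ext [0.03  0.031 0.021] ((0.4433479309082031, -0.3449559509754181), (0.030767489224672318, 0.02975093573331833), 86.71162414550781)
blue 161 med [ 0.756  -0.2674  0.1051] mid [ 0.756  -0.2689  0.1014] ext [0.037 0.04  0.023] ((0.
[... 194 characters left out ...]
4] ((0.7721779346466064, -0.11083459854125977), (0.04016338288784027, 0.039926182478666306), 88.29437255859375)
tray 336 med [0.4799 0.1246 0.0174] mid [0.481  0.1127 0.018 ] ext [0.161 0.192 0.013] ((0.4952419698238373, 0.11379426717758179), (0.15991349518299103, 0.19277700781822205), 3.068638324737549)
trayfloor 3648 med [0.4849 0.1144 0.0024] mid [0.4843 0.1148 0.0021] ext [0.18  0.235 0.014] ((0.4841821789741516, 0.11543308198451996), (0.23272596299648285, 0.17523148655891418), 88.72489929199219)
board 3284 med [0.4674 0.3648 0.0162] mid [0.4677 0.3649 0.0168] ext [0.165 0.235 0.019] ((0.46265748143196106, 0.3724949359893799), (0.2360791265964508, 0.16265499591827393), 84.65391540527344)
```

View pics/tr.png

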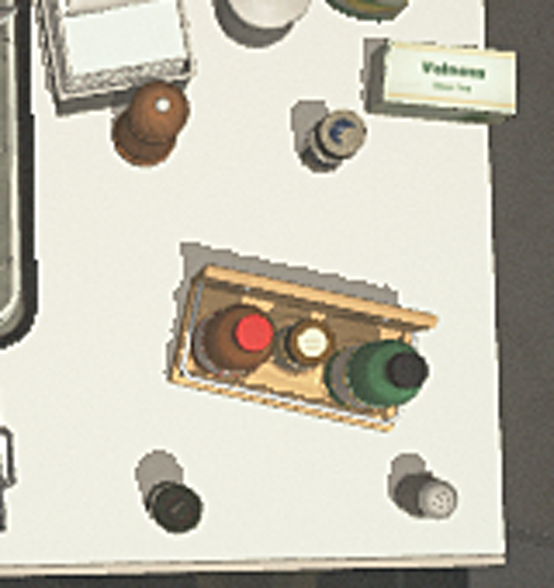

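View pics/sr.png

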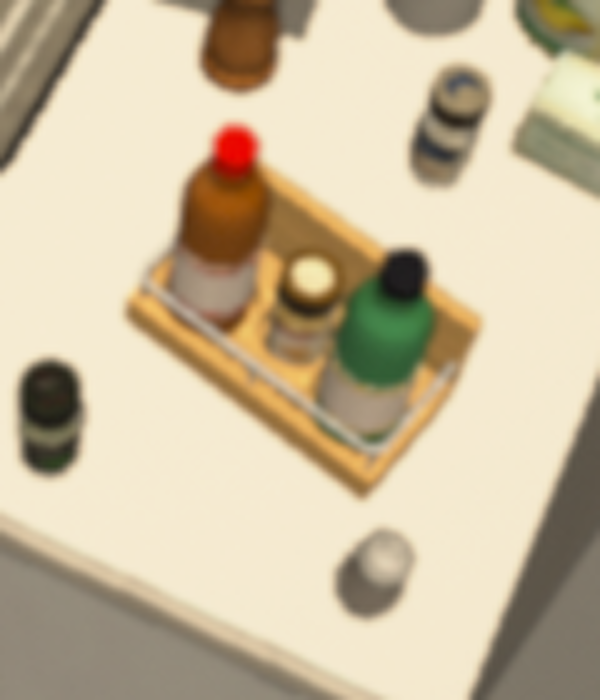

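```bash
python3 - <<'E'
from h import *
f=dict(np.load("/tmp/top0.npz"));g=dict(np.load("/tmp/side0.npz"))
W=world(f);S=world(g)
def m(nm,W,x,y,rad,lo,hi):
    w=W.reshape(-1,3);w=w[(np.hypot(w[:,0]-x,w[:,1]-y)<rad)&(w[:,2]>lo)&(w[:,2]<hi)]
    if len(w)<5: print(nm,len(w));return
    (c,d,a)=cv2.minAreaRect(w[:,:2].astype(np.float32)); cc,rr=cv2.minEnclosingCircle(w[:,:2].astype(np.float32))
    print(nm,len(w),"mean",np.round(w.mean(0),4),"rect",np.round(c,4),np.round(d,3),round(a,1),"circ",np.round(cc,4),round(rr,4))
for n,V in(("top",W),("side",S)):
    print(n)
    m("vin",V,.5815,-.1712,.03,.215,.24);m("oil",V,.5505,-.290,.03,.215,.24);m("used",V,.5805,-.2344,.024,.107,.125)
    m("fresh",V,.4416,-.12,.03,.098,.115);m("blue",V,.756,-.2687,.03,.098,.12);m("salt",V,.4433,-.344,.03,.08,.1)
    m("mill",V,.772,-.11,.03,.15,.19)
w=W[90:290].reshape(-1,3)
k=w[(w[:,0]<.58)&(w[:,0]>.37)&(w[:,1]>.24)&(w[:,1]<.49)&(w[:,2]>.010)&(w[:,2]<.022)];print("board",cv2.minAreaRect(k[:,:2].astype(np.float32)),k.mean(0))
k=w[(w[:,0]<.65)&(w[:,0]>.5)&(w[:,1]>-.37)&(w[:,1]<-.1)&(w[:,2]>.108)&(w[:,2]<.122)];print("back",cv2.fitLine(k[np.hypot(k[:,0]-.5805,k[:,1]+.2344)>.03][:,:2].astype(np.float32),cv2.DIST_L1,0,.01,.01).ravel(),len(k))
k=w[(w[:,0]<.56)&(w[:,0]>.40)&(w[:,1]>.02)&(w[:,1]<.21)]
k=k[np.abs(k[:,2])<.03]
from numpy import percentile as P
# tray by colour
c=f["color"].astype(int);mask=(c.max(-1)<90);M=mask&(W[...,0]>.4)&(W[...,0]<.57)&(W[...,1]>.02)&(W[...,1]<.21)&(W[...,2]<.03)
print("tray",cv2.minAreaRect(W[M][:,:2].astype(np.float32)),W[M].mean(0))
# dish heights
for y in (.45,.4,.3,.2,.1,.0): 
  q=w[(abs(w[:,1]-y)<.05)&(w[:,2]>.04)]; print(y,"minx",q[:,0].min() if len(q) else None, "maxz",q[:,2].max() if len(q) else None)
E
```

```text
top
vin 94 mean [ 0.5817 -0.1712  0.2243] rect [ 0.5815 -0.1716] [0.027 0.027] 43.3 circ [ 0.5819 -0.1716] 0.0145
oil 95 mean [ 0.5504 -0.29    0.2238] rect [ 0.5506 -0.2902] [0.029 0.024] 89.2 circ [ 0.5499 -0.2903] 0.0149
used 149 mean [ 0.5785 -0.2352  0.115 ] rect [ 0.5781 -0.2358] [0.039 0.037] 59.2 circ [ 0.5779 -0.2352] 0.0202
fresh 153 mean [ 0.4414 -0.1205  0.1051] rect [ 0.4414 -0.1203] [0.039 0.038] 62.2 circ [ 0.441  -0.1206] 0.0204
blue 146 mean [ 0.7563 -0.2687  0.1055] rect [ 0.7565 -0.2692] [0.039 0.037] 87.7 circ [ 0.756 -0.269] 0.0203
salt 89 mean [ 0.4439 -0.3436  0.0865] rect [ 0.4434 -0.3441] [0.029 0.029] 88.1 circ [ 0.4426 -0.3436] 0.0168
mill 151 mean [ 0.7719 -0.1093  0.1567] rect [ 0.7722 -0.1108] [0.04 0.04] 88.3 circ [ 0.7711 -0.1092] 0.023
side
vin 78 mean [ 0.5801 -0.1741  0.2236] rect [ 0.5815 -0.1734] [0.03  0.024] 25.6 circ [ 0.5817 -0.1737] 0.0151
oil 84 mean [ 0.5482 -0.2931  0.2241] rect [ 0.5498 -0.2936] [0.026 0.029] 72.2 circ [ 0.5496 -0.2937] 0.0151
used 127 mean [ 0.576  -0.2377  0.1155] rect [ 0.5768 -0.2372] [0.038 0.038] 32.3 circ [ 0.578  
[... 431 characters left out ...]
.5 circ [ 0.7672 -0.1125] 0.0239
board ((0.4799365997314453, 0.36665892601013184), (0.2346201241016388, 0.18800784647464752), 89.94175720214844) [0.4676878  0.3648044  0.01598486]
back [ 0.25112048  0.9679558   0.61755306 -0.234945  ] 474
tray ((0.4820159375667572, 0.11391754448413849), (0.1279134452342987, 0.18905651569366455), 2.845876693725586) [0.46755899 0.12387686 0.01040914]
0.45 minx 0.4623294365492776 maxz 0.1424806715942992
0.4 minx 0.5985034438168472 maxz 0.3019975293772345
0.3 minx 0.5987172360449987 maxz 0.29915427344307904
0.2 minx 0.5987565232665366 maxz 0.30257662942602587
0.1 minx 0.5986885641778535 maxz 0.20584092912307694
0.0 minx 0.5148418933955182 maxz 1.5327621548114556
```

View pics/tl.png

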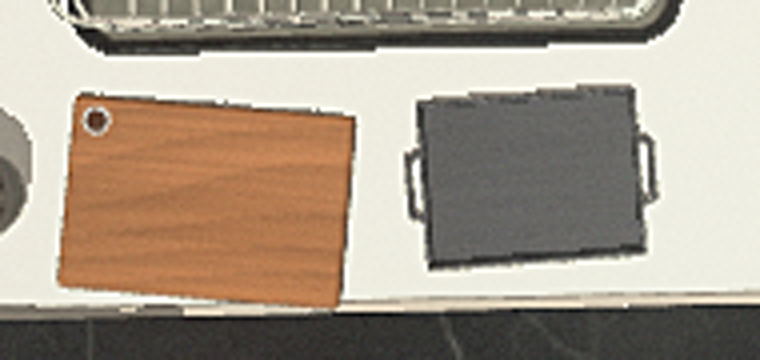

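```bash
cat > plan.py <<'E'
import sys,numpy as np
from bench import r
from scipy.spatial.transform import Rotation as Ro
# usage: plan.py x y z(grasp) [more x,y,z...]  yaw fixed A
A=75.5
o=r.get_obs();R0=Ro.from_rotvec(o["orientation"]);p=o["tcp_pos"]
a=np.radians(A);T=Ro.from_matrix([[np.cos(a),np.sin(a),0],[np.sin(a),-np.cos(a),0],[0,0,-1]])
h=R0.apply([0,0,.1547])+p
print("t",round(o["clock"],2),"hold",np.round(h,4),"rotdiff deg",np.round(np.degrees((R0.inv()*T).as_rotvec()),2),"twist units",np.round((R0.inv()*T).as_rotvec()/np.radians(120),4),"w",round(o["grip_width"],4),"F",np.round(o["contact_force"],1))
print("q",np.round(o["joints"],2))
v=list(map(float,sys.argv[1:]));cur=h;R=R0
for i in range(0,len(v),3):
    g=np.array(v[i:i+3]);d=R.inv().apply(g-cur)/.12;n=int(np.ceil(np.linalg.norm(d)*.12/.045))
    print(g,"total",np.round(d,3),"n",n,"per row",np.round(d/max(n,1),3));cur=g;R=T
E
python3 plan.py .45 0 .36 .5815 -.1726 .30
```

```text
t 0.1 hold [0.2011 0.6438 0.2491] rotdiff deg [ 0.    0.09 -2.85] twist units [ 0.      0.0008 -0.0237] w 0.0852 F [-0.4 -0.1 -0.7]
q [-1.38  0.48  0.02  1.56 -0.01  1.11 -0.08]
[0.45 0.   0.36] total [-4.504  3.579 -0.916] n 16 per row [-0.282  0.224 -0.057]
[ 0.5815 -0.1726  0.3   ] total [-1.118  1.421  0.5  ] n 6 per row [-0.186  0.237  0.083]
```

Call:
apply_moves(dp=[[-0.1,0.1,-0.2],[-0.28,0.22,-0.1],[-0.28,0.22,-0.1],[-0.28,0.22,-0.1],[-0.28,0.22,-0.1],[-0.28,0.22,-0.1],[-0.28,0.22,-0.05],[-0.28,0.22,-0.05]], twist=[[0,0,-0.012],[0,0,-0.012],[0,0,0],[0,0,0],[0,0,0],[0,0,0],[0,0,0],[0,0,0]], jaw=[0,0,0,0,0,0,0,0], grip_force=40)

```text
clock: 0.9
tcp_pos: [0.3291, 0.3495, 0.4982]
orientation: [2.467, 1.939, -0.016]
contact_force: [-0.3, 0.6, 0.7]
grip_width: 0.0851
```

```bash
python3 plan.py .45 0 .36 .5815 -.1726 .30
```

```text
t 0.9 hold [0.3282 0.3481 0.3435] rotdiff deg [-0.19  0.57  0.82] twist units [-0.0016  0.0048  0.0068] w 0.0851 F [-0.3  0.6  0.7]
q [-1.06  0.07  0.13  1.89 -0.01  1.2   0.4 ]
[0.45 0.   0.36] total [-2.58   1.672 -0.118] n 9 per row [-0.287  0.186 -0.013]
[ 0.5815 -0.1726  0.3   ] total [-1.118  1.421  0.5  ] n 6 per row [-0.186  0.237  0.083]
```

Call:
apply_moves(dp=[[-0.28,0.19,-0.02],[-0.28,0.19,-0.02],[-0.28,0.19,-0.02],[-0.28,0.19,-0.02],[-0.28,0.19,-0.02],[-0.28,0.19,-0.02],[-0.28,0.19,0],[-0.28,0.19,0],[-0.28,0.19,0],[-0.2,0.24,0.05],[-0.2,0.24,0.05],[-0.2,0.24,0.05],[-0.2,0.24,0.05]], twist=[[0,0,0.007],[0,0,0],[0,0,0],[0,0,0],[0,0,0],[0,0,0],[0,0,0],[0,0,0],[0,0,0],[0,0,0],[0,0,0],[0,0,0],[0,0,0]], jaw=[0,0,0,0,0,0,0,0,0,0,0,0,0])

```text
clock: 2.2
tcp_pos: [0.5413, -0.1413, 0.4913]
orientation: [2.486, 1.919, -0.008]
contact_force: [0.5, 0.6, 0.2]
grip_width: 0.0853
```

```bash
python3 plan.py .5815 -.1726 .28 .5815 -.1726 .21
```

```text
t 2.2 hold [ 0.5408 -0.1419  0.3366] rotdiff deg [-0.13  0.27 -0.16] twist units [-0.001   0.0022 -0.0013] w 0.0853 F [0.5 0.6 0.2]
q [-0.44  0.25  0.71  1.76 -0.17  1.2   1.63]
[ 0.5815 -0.1726  0.28  ] total [-0.159  0.394  0.471] n 2 per row [-0.08   0.197  0.236]
[ 0.5815 -0.1726  0.21  ] total [0.    0.    0.583] n 2 per row [0.    0.    0.292]
```

Call:
apply_moves(dp=[[-0.05,0.13,0.15],[-0.05,0.13,0.15],[-0.05,0.12,0.15],[0,0,0]], twist=[[0,0.002,0],[0,0,0],[0,0,0],[0,0,0]], jaw=[0,0,0,0])

```text
clock: 2.6
tcp_pos: [0.583, -0.1768, 0.433]
orientation: [-2.493, -1.911, 0.01]
contact_force: [-0.2, 0.0, -0.4]
grip_width: 0.0858
```

```bash
python3 plan.py .5815 -.1726 .28 .5815 -.1726 .21
```

```text
t 2.6 hold [ 0.5822 -0.1773  0.2783] rotdiff deg [-0.23  0.26 -0.55] twist units [-0.0019  0.0022 -0.0046] w 0.0858 F [-0.2  0.  -0.4]
q [-0.32  0.4   0.69  1.72 -0.28  1.12  1.76]
[ 0.5815 -0.1726  0.28  ] total [ 0.036 -0.016 -0.014] n 1 per row [ 0.036 -0.016 -0.014]
[ 0.5815 -0.1726  0.21  ] total [0.    0.    0.583] n 2 per row [0.    0.    0.292]
```

Call:
apply_moves(dp=[[0.036,-0.016,0.2],[0,0,0.2],[0,0,0.15],[0,0,0]], twist=[[-0.002,0.002,-0.005],[0,0,0],[0,0,0],[0,0,0]], jaw=[0,0,0,0])

```text
clock: 3.0
tcp_pos: [0.5814, -0.1712, 0.3665]
orientation: [-2.483, -1.925, -0.0]
contact_force: [-0.5, 0.9, 0.1]
grip_width: 0.0855
```

```bash
python3 plan.py .5815 -.1726 .21; python3 - <<'E'
from bench import r
from h import *
g=r.grab_frame("side");crop(g,250,120,390,270,4,"pics/s1.png")
E
```

```text
t 3.0 hold [ 0.5814 -0.1711  0.2118] rotdiff deg [-0.01 -0.02  0.07] twist units [-0.     -0.0002  0.0006] w 0.0855 F [-0.5  0.9  0.1]
q [-0.3   0.47  0.65  1.8  -0.33  0.99  1.8 ]
[ 0.5815 -0.1726  0.21  ] total [-0.012  0.004  0.015] n 1 per row [-0.012  0.004  0.015]
```

View pics/s1.png

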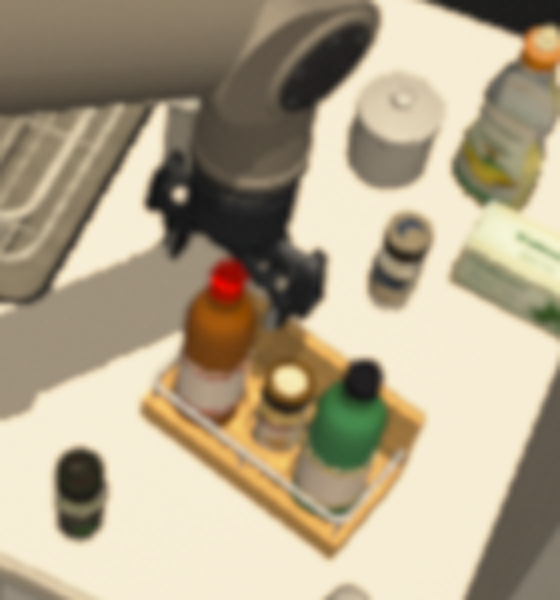

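Call:
apply_moves(dp=[[-0.005,0.004,0.015],[0,0,0],[0,0,0],[0,0,0],[0,0,0],[0,0,0]], twist=[[0,0,0],[0,0,0],[0,0,0],[0,0,0],[0,0,0],[0,0,0]], jaw=[255,255,255,255,255,255], grip_force=50)

```text
clock: 3.65
tcp_pos: [0.5829, -0.1723, 0.3708]
orientation: [2.478, 1.922, 0.01]
contact_force: [0.1, 0.3, -3.0]
grip_width: 0.0274
```

Call:
apply_moves(dp=[[0,0,0],[0,0,-0.04],[0,0,-0.08],[0,0,-0.1],[0,0,-0.15],[0,0,-0.2],[0,0,-0.2],[0,0,-0.2]], twist=[[0,0,0],[0,0,0],[0,0,0],[0,0,0],[0,0,0],[0,0,0],[0,0,0],[0,0,0]], jaw=[255,255,255,255,255,255,255,255])

```text
clock: 4.45
tcp_pos: [0.5806, -0.172, 0.4916]
orientation: [2.483, 1.924, 0.002]
contact_force: [0.4, 0.5, -2.6]
grip_width: 0.0274
```

```bash
python3 plan.py .46 0 .335 .47 .415 .335; python3 - <<'E'
from bench import r
from h import *
g=r.grab_frame("side");crop(g,230,80,390,270,3.1,"pics/s2.png")
E
```

```text
t 4.45 hold [ 0.5808 -0.1719  0.3369] rotdiff deg [ 0.05 -0.05  0.03] twist units [ 0.0004 -0.0004  0.0002] w 0.0274 F [ 0.4  0.5 -2.6]
q [-0.35  0.34  0.71  1.66 -0.24  1.23  1.73]
[0.46  0.    0.335] total [ 1.135 -1.333  0.016] n 5 per row [ 0.227 -0.267  0.003]
[0.47  0.415 0.335] total [ 3.369 -0.785  0.   ] n 10 per row [ 0.337 -0.079  0.   ]
```

View pics/s2.png

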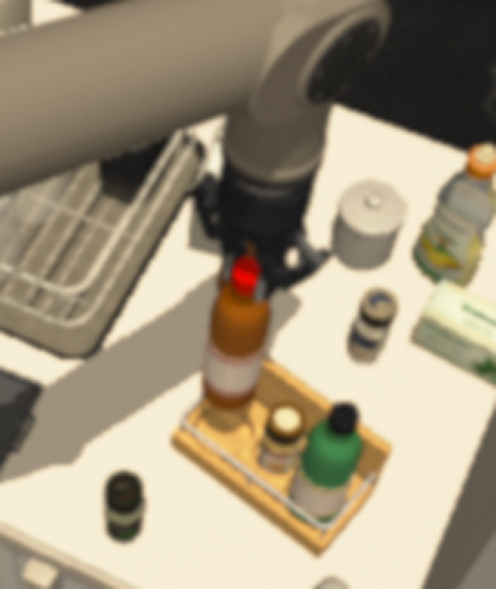

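Call:
apply_moves(dp=[[0.08,-0.1,0],[0.15,-0.18,0],[0.22,-0.26,0],[0.22,-0.26,0],[0.23,-0.26,0],[0.25,-0.22,0],[0.3,-0.1,0],[0.3,-0.08,0],[0.3,-0.08,0],[0.3,-0.08,0],[0.3,-0.08,0],[0.3,-0.08,0],[0.3,-0.08,0],[0.3,-0.08,0],[0.3,-0.08,0],[0.3,-0.08,0],[0.25,-0.06,0],[0.2,-0.05,0]], twist=[[0,0,0],[0,0,0],[0,0,0],[0,0,0],[0,0,0],[0,0,0],[0,0,0],[0,0,0],[0,0,0],[0,0,0],[0,0,0],[0,0,0],[0,0,0],[0,0,0],[0,0,0],[0,0,0],[0,0,0],[0,0,0]], jaw=[255,255,255,255,255,255,255,255,255,255,255,255,255,255,255,255,255,255])

```text
clock: 6.3
tcp_pos: [0.4613, 0.4389, 0.5069]
orientation: [2.493, 1.894, 0.037]
contact_force: [-0.2, 0.5, -2.9]
grip_width: 0.0273
```

```bash
python3 plan.py .47 .415 .32 .47 .415 .222
```

```text
t 6.3 hold [0.4653 0.4397 0.3523] rotdiff deg [ 1.32 -0.67 -1.06] twist units [ 0.011  -0.0056 -0.0088] w 0.0273 F [-0.2  0.5 -2.9]
q [-1.11  0.34  0.34  1.55 -0.1   1.25  0.54]
[0.47  0.415 0.32 ] total [-0.191  0.087  0.269] n 1 per row [-0.191  0.087  0.269]
[0.47  0.415 0.222] total [0.    0.    0.817] n 3 per row [0.    0.    0.272]
```

Call:
apply_moves(dp=[[-0.1,0.04,0.1],[-0.1,0.04,0.15],[0,0,0.2],[0,0,0.2],[0,0,0.2],[0,0,0]], twist=[[0.01,-0.005,-0.008],[0,0,0],[0,0,0],[0,0,0],[0,0,0],[0,0,0]], jaw=[255,255,255,255,255,255])

```text
clock: 6.9
tcp_pos: [0.4638, 0.4181, 0.4039]
orientation: [2.479, 1.93, 0.009]
contact_force: [-1.5, -0.1, -3.0]
grip_width: 0.0273
```

```bash
python3 plan.py .47 .415 .222
```

```text
t 6.9 hold [0.4645 0.4187 0.2492] rotdiff deg [ 0.22 -0.27  0.31] twist units [ 0.0018 -0.0022  0.0026] w 0.0273 F [-1.5 -0.1 -3. ]
q [-1.07  0.4   0.32  1.7  -0.14  1.05  0.61]
[0.47  0.415 0.222] total [-0.02   0.051  0.227] n 1 per row [-0.02   0.051  0.227]
```

Call:
apply_moves(dp=[[0,0.02,0.07],[0,0.02,0.06],[0,0,0.05],[0,0,0.02],[0,0,0.01]], twist=[[0.002,-0.002,0.002],[0,0,0],[0,0,0],[0,0,0],[0,0,0]], jaw=[255,255,255,255,255])

```text
clock: 7.4
tcp_pos: [0.4704, 0.4174, 0.3814]
orientation: [-2.483, -1.923, -0.009]
contact_force: [-0.3, 0.6, -2.9]
grip_width: 0.0274
```

```bash
python3 plan.py .47 .415 .222
```

```text
t 7.4 hold [0.471  0.4181 0.2267] rotdiff deg [ 0.16 -0.31  0.  ] twist units [ 0.0013 -0.0026  0.    ] w 0.0274 F [-0.3  0.6 -2.9]
q [-1.06  0.43  0.31  1.71 -0.15  1.01  0.63]
[0.47  0.415 0.222] total [-0.028 -0.002  0.039] n 1 per row [-0.028 -0.002  0.039]
```

Call:
apply_moves(dp=[[0,0,0.02],[0,0,0.015],[0,0,0.015]], twist=[[0.001,-0.002,0],[0,0,0],[0,0,0]], jaw=[255,255,255])

```text
clock: 7.7
tcp_pos: [0.4707, 0.418, 0.3768]
orientation: [-2.483, -1.923, -0.006]
contact_force: [-1.8, -1.6, 9.5]
grip_width: 0.0277
```

```bash
python3 plan.py .47 .415 .222
```

```text
t 7.7 hold [0.4711 0.4185 0.2221] rotdiff deg [ 0.09 -0.21  0.02] twist units [ 0.0008 -0.0018  0.0002] w 0.0277 F [-1.8 -1.6  9.5]
q [-1.06  0.44  0.31  1.72 -0.16  1.01  0.63]
[0.47  0.415 0.222] total [-0.031 -0.002  0.001] n 1 per row [-0.031 -0.002  0.001]
```

Call:
apply_moves(dp=[[0,0,0],[0,0,0],[0,0,0],[0,0,0],[0,0,-0.1],[0,0,-0.2],[0,0,-0.25],[0,0,-0.25],[-0.1,0,-0.1],[-0.2,0.05,0]], twist=[[0,0,0],[0,0,0],[0,0,0],[0,0,0],[0,0,0],[0,0,0],[0,0,0],[0,0,0],[0,0,0],[0,0,0]], jaw=[0,0,0,0,0,0,0,0,0,0])

```text
clock: 8.7
tcp_pos: [0.4662, 0.3829, 0.4927]
orientation: [-2.478, -1.928, -0.012]
contact_force: [-0.6, -0.2, 0.1]
grip_width: 0.0854
```

```bash
python3 plan.py .45 0 .335 .55 -.2918 .30;  python3 - <<'E'
from bench import r
from h import *
g=r.grab_frame("side");crop(g,60,60,260,270,2.8,"pics/s3.png")
E
```

```text
t 8.7 hold [0.467  0.3839 0.338 ] rotdiff deg [ 0.17 -0.41  0.28] twist units [ 0.0014 -0.0034  0.0023] w 0.0854 F [-0.6 -0.2  0.1]
q [-1.06  0.29  0.35  1.65 -0.11  1.21  0.63]
[0.45  0.    0.335] total [-3.136  0.649  0.004] n 9 per row [-0.348  0.072  0.   ]
[ 0.55   -0.2918  0.3   ] total [-2.146  1.416  0.292] n 7 per row [-0.307  0.202  0.042]
```

View pics/s3.png

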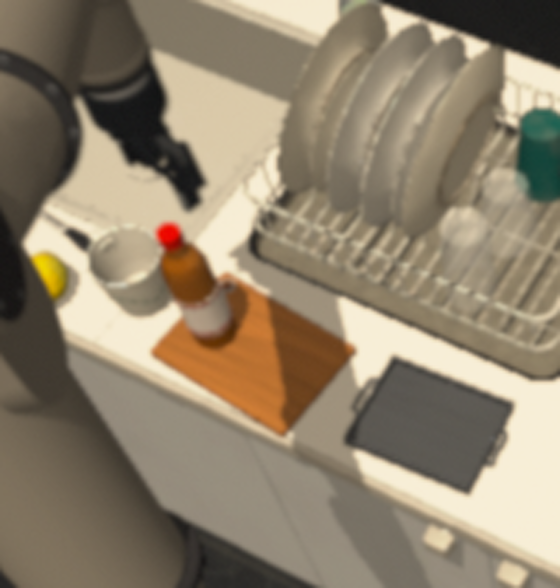

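Vinegar stands on the board (base about (215,335) in the crop). Now the oil.

Call:
apply_moves(dp=[[-0.3,0.06,0],[-0.33,0.07,0],[-0.33,0.07,0],[-0.33,0.07,0],[-0.33,0.07,0],[-0.33,0.07,0],[-0.33,0.07,0],[-0.33,0.07,0],[-0.3,0.15,0],[-0.3,0.2,0],[-0.3,0.2,0],[-0.3,0.2,0.02],[-0.3,0.2,0.02],[-0.3,0.2,0.02],[-0.2,0.15,0.02],[-0.05,0.05,0.02]], twist=[[0,-0.003,0.002],[0,0,0],[0,0,0],[0,0,0],[0,0,0],[0,0,0],[0,0,0],[0,0,0],[0,0,0],[0,0,0],[0,0,0],[0,0,0],[0,0,0],[0,0,0],[0,0,0],[0,0,0]], jaw=[0,0,0,0,0,0,0,0,0,0,0,0,0,0,0,0])

```text
clock: 10.35
tcp_pos: [0.5313, -0.2581, 0.4763]
orientation: [-2.493, -1.905, -0.0]
contact_force: [-0.9, -0.0, -0.3]
grip_width: 0.0853
```

```bash
python3 plan.py .55 -.2918 .29 .55 -.2918 .212
```

```text
t 10.35 hold [ 0.5309 -0.2576  0.3216] rotdiff deg [-0.17 -0.15 -0.72] twist units [-0.0015 -0.0013 -0.006 ] w 0.0853 F [-0.9 -0.  -0.3]
q [-0.26  0.35  0.8   1.71 -0.27  1.2   1.91]
[ 0.55   -0.2918  0.29  ] total [-0.234  0.229  0.262] n 2 per row [-0.117  0.115  0.131]
[ 0.55   -0.2918  0.212 ] total [0.   0.   0.65] n 2 per row [0.    0.    0.325]
```

Call:
apply_moves(dp=[[-0.1,0.1,0.08],[-0.07,0.08,0.08],[-0.04,0.04,0.06],[0,0,0]], twist=[[-0.001,-0.001,-0.005],[0,0,0],[0,0,0],[0,0,0]], jaw=[0,0,0,0])

```text
clock: 10.75
tcp_pos: [0.5481, -0.2911, 0.4473]
orientation: [-2.485, -1.913, 0.002]
contact_force: [0.4, 0.1, -0.2]
grip_width: 0.0858
```

```bash
python3 plan.py .55 -.2918 .29 .55 -.2918 .212
```

```text
t 10.75 hold [ 0.5475 -0.2905  0.2926] rotdiff deg [-0.28 -0.14 -0.33] twist units [-0.0023 -0.0011 -0.0027] w 0.0858 F [ 0.4  0.1 -0.2]
q [-0.17  0.43  0.77  1.68 -0.33  1.17  2.  ]
[ 0.55   -0.2918  0.29  ] total [-0.005  0.023  0.021] n 1 per row [-0.005  0.023  0.021]
[ 0.55   -0.2918  0.212 ] total [0.   0.   0.65] n 2 per row [0.    0.    0.325]
```

Call:
apply_moves(dp=[[-0.005,0.023,0.2],[0,0,0.2],[0,0,0.2],[0,0,0.05],[0,0,0]], twist=[[-0.002,-0.001,-0.003],[0,0,0],[0,0,0],[0,0,0],[0,0,0]], jaw=[0,0,0,0,0])

```text
clock: 11.25
tcp_pos: [0.5499, -0.2885, 0.3697]
orientation: [-2.479, -1.928, -0.006]
contact_force: [0.0, 0.0, 0.1]
grip_width: 0.0855
```

```bash
python3 plan.py .55 -.2918 .212
```

```text
t 11.25 hold [ 0.5503 -0.288   0.215 ] rotdiff deg [ 0.09 -0.22  0.22] twist units [ 0.0008 -0.0019  0.0019] w 0.0855 F [0.  0.  0.1]
q [-0.14  0.51  0.72  1.76 -0.39  1.02  2.06]
[ 0.55   -0.2918  0.212 ] total [-0.032  0.005  0.025] n 1 per row [-0.032  0.005  0.025]
```

Call:
apply_moves(dp=[[-0.025,0,0.015],[0,0,0],[0,0,0],[0,0,0],[0,0,0],[0,0,0],[0,0,-0.02],[0,0,-0.06],[0,0,-0.1],[0,0,-0.15],[0,0,-0.2],[0,0,-0.2],[0,0,-0.2]], twist=[[0,-0.002,0.002],[0,0,0],[0,0,0],[0,0,0],[0,0,0],[0,0,0],[0,0,0],[0,0,0],[0,0,0],[0,0,0],[0,0,0],[0,0,0],[0,0,0]], jaw=[255,255,255,255,255,255,255,255,255,255,255,255,255])

```text
clock: 12.55
tcp_pos: [0.5478, -0.2906, 0.4866]
orientation: [-2.484, -1.921, 0.002]
contact_force: [0.0, -0.2, -2.8]
grip_width: 0.0272
```

```bash
python3 plan.py .45 0 .335 .47 .32 .33;  python3 - <<'E'
from bench import r
from h import *
g=r.grab_frame("side");crop(g,230,80,390,270,3.1,"pics/s4.png")
E
```

```text
t 12.55 hold [ 0.5475 -0.2904  0.3319] rotdiff deg [-0.11 -0.01 -0.06] twist units [-0.0009 -0.0001 -0.0005] w 0.0272 F [ 0.  -0.2 -2.8]
q [-0.19  0.4   0.79  1.63 -0.3   1.24  1.98]
[0.45  0.    0.335] total [ 2.138 -1.395 -0.023] n 7 per row [ 0.305 -0.199 -0.003]
[0.47 0.32 0.33] total [ 2.623 -0.506  0.042] n 8 per row [ 0.328 -0.063  0.005]
```

View pics/s4.png

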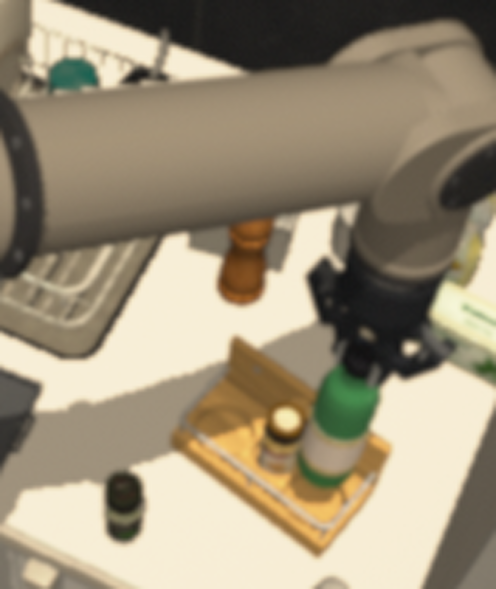

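Call:
apply_moves(dp=[[0.08,-0.05,-0.1],[0.15,-0.08,-0.1],[0.25,-0.14,-0.05],[0.3,-0.19,0],[0.3,-0.19,0],[0.3,-0.19,0],[0.3,-0.19,0],[0.3,-0.15,0],[0.32,-0.06,0],[0.32,-0.06,0],[0.32,-0.06,0],[0.32,-0.06,0],[0.32,-0.06,0],[0.28,-0.06,0.03],[0.2,-0.04,0.05],[0.1,-0.02,0.05],[0,0,0.05],[0,0,0]], twist=[[0,0,0],[0,0,0],[0,0,0],[0,0,0],[0,0,0],[0,0,0],[0,0,0],[0,0,0],[0,0,0],[0,0,0],[0,0,0],[0,0,0],[0,0,0],[0,0,0],[0,0,0],[0,0,0],[0,0,0],[0,0,0]], jaw=[255,255,255,255,255,255,255,255,255,255,255,255,255,255,255,255,255,255])

```text
clock: 14.4
tcp_pos: [0.4859, 0.2492, 0.5055]
orientation: [2.492, 1.894, 0.021]
contact_force: [-0.9, -0.5, -3.5]
grip_width: 0.0274
```

```bash
python3 plan.py .47 .32 .30 .47 .32 .222
```

```text
t 14.4 hold [0.4886 0.2491 0.3508] rotdiff deg [ 0.96 -0.22 -1.02] twist units [ 0.008  -0.0018 -0.0085] w 0.0274 F [-0.9 -0.5 -3.5]
q [-1.    0.18  0.48  1.77 -0.08  1.2   0.8 ]
[0.47 0.32 0.3 ] total [ 0.526 -0.314  0.42 ] n 2 per row [ 0.263 -0.157  0.21 ]
[0.47  0.32  0.222] total [0.   0.   0.65] n 2 per row [0.    0.    0.325]
```

Call:
apply_moves(dp=[[0.15,-0.09,0.08],[0.2,-0.12,0.1],[0.15,-0.08,0.12],[0,0,0.15],[0,0,0.2],[0,0,0.1],[0,0,0.02]], twist=[[0.008,-0.002,-0.008],[0,0,0],[0,0,0],[0,0,0],[0,0,0],[0,0,0],[0,0,0]], jaw=[255,255,255,255,255,255,255])

```text
clock: 15.1
tcp_pos: [0.469, 0.3127, 0.4091]
orientation: [2.494, 1.91, -0.001]
contact_force: [-0.3, -0.6, -3.4]
grip_width: 0.0273
```

```bash
python3 plan.py .47 .32 .222
```

```text
t 15.1 hold [0.4689 0.3127 0.2544] rotdiff deg [-0.03  0.03 -0.62] twist units [-0.0002  0.0003 -0.0052] w 0.0273 F [-0.3 -0.6 -3.4]
q [-1.04  0.3   0.42  1.84 -0.14  1.03  0.75]
[0.47  0.32  0.222] total [ 0.061 -0.007  0.27 ] n 1 per row [ 0.061 -0.007  0.27 ]
```

Call:
apply_moves(dp=[[0.02,0,0.08],[0,0,0.07],[0,0,0.05],[0,0,0.03],[0,0,0.015],[0,0,0.015],[0,0,0.015]], twist=[[0,0,-0.005],[0,0,0],[0,0,0],[0,0,0],[0,0,0],[0,0,0],[0,0,0]], jaw=[255,255,255,255,255,255,255])

```text
clock: 15.8
tcp_pos: [0.4719, 0.3153, 0.378]
orientation: [-2.485, -1.922, -0.01]
contact_force: [-2.5, -1.5, 14.6]
grip_width: 0.027
```

```bash
python3 plan.py .47 .32 .222
```

```text
t 15.8 hold [0.4726 0.3159 0.2233] rotdiff deg [ 0.2  -0.3  -0.06] twist units [ 0.0016 -0.0025 -0.0005] w 0.027 F [-2.5 -1.5 14.6]
q [-1.03  0.34  0.41  1.87 -0.17  0.96  0.77]
[0.47  0.32  0.222] total [ 0.027 -0.03   0.011] n 1 per row [ 0.027 -0.03   0.011]
```

Call:
apply_moves(dp=[[0,0,0],[0,0,0],[0,0,0],[0,0,0],[0,0,-0.1],[0,0,-0.2],[0,0,-0.2],[0,0,-0.1],[-0.1,0,0],[-0.2,0.05,0],[-0.2,0.05,0]], twist=[[0,0,0],[0,0,0],[0,0,0],[0,0,0],[0,0,0],[0,0,0],[0,0,0],[0,0,0],[0,0,0],[0,0,0],[0,0,0]], jaw=[0,0,0,0,0,0,0,0,0,0,0])

```text
clock: 16.9
tcp_pos: [0.4676, 0.2529, 0.4553]
orientation: [-2.48, -1.927, -0.017]
contact_force: [1.2, -0.2, 0.9]
grip_width: 0.0852
```

```bash
python3 plan.py .45 0 .30 .578 -.2365 .2;  python3 - <<'E'
from bench import r
from h import *
g=r.grab_frame("side");cv2.imwrite("pics/s5.png",cv2.resize(g["color"][:,:,::-1],(768,576)))
S=world(g)
def m(nm,W,x,y,rad,lo,hi):
    w=W.reshape(-1,3);w=w[(np.hypot(w[:,0]-x,w[:,1]-y)<rad)&(w[:,2]>lo)&(w[:,2]<hi)]
    if len(w)<5: print(nm,len(w));return
    (c,d,a)=cv2.minAreaRect(w[:,:2].astype(np.float32))
    print(nm,len(w),"mean",np.round(w.mean(0),4),"rect",np.round(c,4),np.round(d,3))
m("vin",S,.471,.4185,.03,.222,.25);m("oil",S,.4726,.316,.03,.222,.25);m("used",S,.578,-.2365,.03,.108,.125)
E
```

```text
t 16.9 hold [0.4688 0.254  0.3006] rotdiff deg [ 0.34 -0.51  0.21] twist units [ 0.0028 -0.0043  0.0018] w 0.0852 F [ 1.2 -0.2  0.9]
q [-1.    0.19  0.46  1.86 -0.1   1.09  0.81]
[0.45 0.   0.3 ] total [-2.09   0.37  -0.011] n 6 per row [-0.348  0.062 -0.002]
[ 0.578  -0.2365  0.2   ] total [-1.641  1.526  0.833] n 7 per row [-0.234  0.218  0.119]
vin 48 mean [0.4663 0.4117 0.2289] rect [0.4674 0.4119] [0.029 0.019]
oil 70 mean [0.4688 0.3129 0.2294] rect [0.4701 0.3133] [0.026 0.029]
used 125 mean [ 0.576  -0.2383  0.1159] rect [ 0.5775 -0.238 ] [0.038 0.04 ]
```

View pics/s5.png

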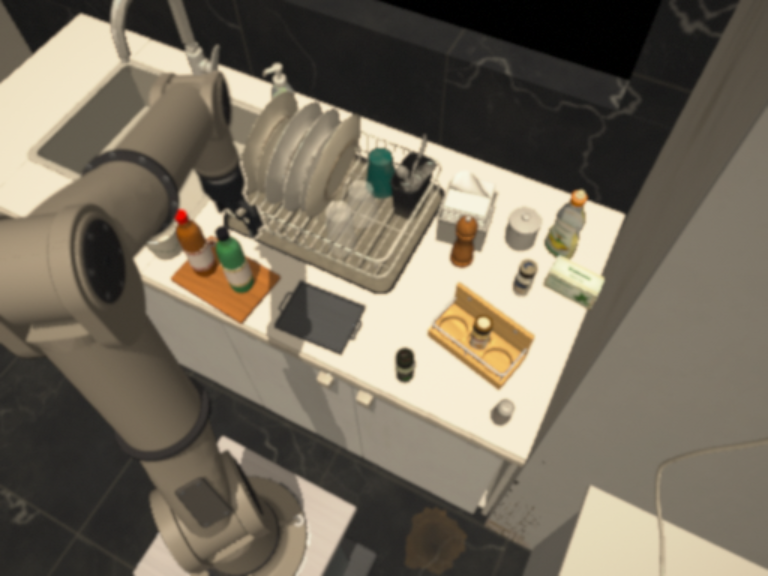

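Call:
apply_moves(dp=[[-0.3,0.05,0],[-0.33,0.06,0],[-0.33,0.06,0],[-0.33,0.06,0],[-0.33,0.06,0],[-0.3,0.1,0],[-0.23,0.2,0.05],[-0.23,0.22,0.08],[-0.23,0.22,0.1],[-0.23,0.22,0.1],[-0.23,0.22,0.1],[-0.15,0.15,0.1],[-0.1,0.1,0.1],[0,0,0]], twist=[[0.002,-0.004,0.002],[0,0,0],[0,0,0],[0,0,0],[0,0,0],[0,0,0],[0,0,0],[0,0,0],[0,0,0],[0,0,0],[0,0,0],[0,0,0],[0,0,0],[0,0,0]], jaw=[0,0,0,0,0,0,0,0,0,0,0,0,0,0])

```text
clock: 18.35
tcp_pos: [0.5417, -0.2346, 0.3623]
orientation: [-2.503, -1.878, 0.031]
contact_force: [-0.8, -0.5, 0.2]
grip_width: 0.0851
```

```bash
python3 plan.py .578 -.237 .17 .578 -.237 .092
```

```text
t 18.35 hold [ 0.5381 -0.2349  0.2077] rotdiff deg [-1.26  0.46 -1.73] twist units [-0.0105  0.0038 -0.0144] w 0.0851 F [-0.8 -0.5  0.2]
q [-0.24  0.47  0.72  1.84 -0.35  0.99  1.92]
[ 0.578 -0.237  0.17 ] total [0.079 0.331 0.306] n 2 per row [0.039 0.165 0.153]
[ 0.578 -0.237  0.092] total [0.   0.   0.65] n 2 per row [0.    0.    0.325]
```

Call:
apply_moves(dp=[[0.03,0.12,0.05],[0.03,0.12,0.1],[0.02,0.09,0.1],[0,0,0]], twist=[[-0.01,0.004,-0.014],[0,0,0],[0,0,0],[0,0,0]], jaw=[0,0,0,0])

```text
clock: 18.75
tcp_pos: [0.5771, -0.2384, 0.3299]
orientation: [-2.486, -1.912, 0.004]
contact_force: [0.2, -0.2, 0.4]
grip_width: 0.0853
```

```bash
python3 plan.py .578 -.237 .17 .578 -.237 .092
```

```text
t 18.75 hold [ 0.5762 -0.2379  0.1752] rotdiff deg [-0.36 -0.07 -0.38] twist units [-0.003  -0.0006 -0.0032] w 0.0853 F [ 0.2 -0.2  0.4]
q [-0.19  0.55  0.67  1.78 -0.41  0.96  1.97]
[ 0.578 -0.237  0.17 ] total [0.011 0.013 0.043] n 1 per row [0.011 0.013 0.043]
[ 0.578 -0.237  0.092] total [0.   0.   0.65] n 2 per row [0.    0.    0.325]
```

Call:
apply_moves(dp=[[0.01,0.013,0.15],[0,0,0.15],[0,0,0.15],[0,0,0.12],[0,0,0.05],[0,0,0]], twist=[[-0.003,0,-0.003],[0,0,0],[0,0,0],[0,0,0],[0,0,0],[0,0,0]], jaw=[0,0,0,0,0,0])

```text
clock: 19.35
tcp_pos: [0.5753, -0.2373, 0.2556]
orientation: [-2.484, -1.922, -0.001]
contact_force: [-0.1, 0.2, 0.2]
grip_width: 0.0855
```

```bash
python3 plan.py .578 -.237 .092;  python3 - <<'E'
from bench import r
from h import *
g=r.grab_frame("side");crop(g,250,120,390,270,4,"pics/s6.png")
E
```

```text
t 19.35 hold [ 0.5753 -0.2371  0.1009] rotdiff deg [-0.02 -0.07 -0.04] twist units [-0.0002 -0.0006 -0.0004] w 0.0855 F [-0.1  0.2  0.2]
q [-0.14  0.64  0.6   1.83 -0.48  0.82  2.03]
[ 0.578 -0.237  0.092] total [0.006 0.021 0.074] n 1 per row [0.006 0.021 0.074]
```

View pics/s6.png

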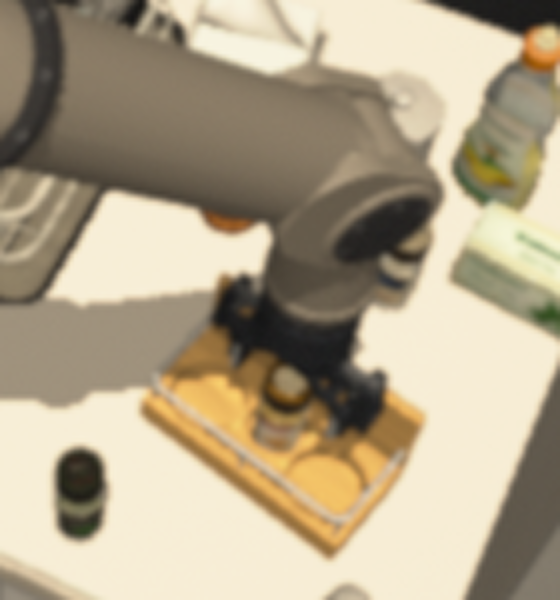

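Call:
apply_moves(dp=[[0.005,0.02,0.05],[0,0,0.02],[0,0,0],[0,0,0],[0,0,0],[0,0,0],[0,0,0]], twist=[[0,0,0],[0,0,0],[0,0,0],[0,0,0],[0,0,0],[0,0,0],[0,0,0]], jaw=[0,0,255,255,255,255,255], grip_force=40)

```text
clock: 20.1
tcp_pos: [0.5792, -0.2379, 0.2497]
orientation: [2.482, 1.921, 0.006]
contact_force: [0.4, -0.2, -1.1]
grip_width: 0.0394
```

```bash
python3 plan.py .578 -.237 .092
```

```text
t 20.1 hold [ 0.5799 -0.2379  0.095 ] rotdiff deg [ 0.27 -0.07 -0.03] twist units [ 0.0023 -0.0006 -0.0003] w 0.0394 F [ 0.4 -0.2 -1.1]
q [-0.13  0.65  0.6   1.83 -0.49  0.81  2.03]
[ 0.578 -0.237  0.092] total [ 0.003 -0.018  0.025] n 1 per row [ 0.003 -0.018  0.025]
```

Call:
apply_moves(dp=[[0,0,-0.03],[0,0,-0.08],[0,0,-0.12],[0,0,-0.2],[0,0,-0.25],[0,0,-0.25],[0,-0.1,-0.2],[0.05,-0.15,-0.1]], twist=[[0,0,0],[0,0,0],[0,0,0],[0,0,0],[0,0,0],[0,0,0],[0,0,0],[0,0,0]], jaw=[255,255,255,255,255,255,255,255])

```text
clock: 20.9
tcp_pos: [0.5504, -0.2258, 0.4073]
orientation: [2.484, 1.917, 0.004]
contact_force: [0.8, 1.1, -0.4]
grip_width: 0.0399
```

```bash
python3 plan.py .483 .114 .24 .483 .114 .089;  python3 - <<'E'
from bench import r
from h import *
g=r.grab_frame("side");crop(g,230,80,390,270,3.1,"pics/s7.png")
E
```

```text
t 20.9 hold [ 0.551  -0.2261  0.2526] rotdiff deg [ 0.26  0.04 -0.17] twist units [ 0.0022  0.0003 -0.0014] w 0.0399 F [ 0.8  1.1 -0.4]
q [-0.27  0.41  0.74  1.79 -0.32  1.06  1.9 ]
[0.483 0.114 0.24 ] total [ 2.598 -1.267  0.098] n 8 per row [ 0.325 -0.158  0.012]
[0.483 0.114 0.089] total [0.    0.    1.258] n 4 per row [0.    0.    0.315]
```

View pics/s7.png

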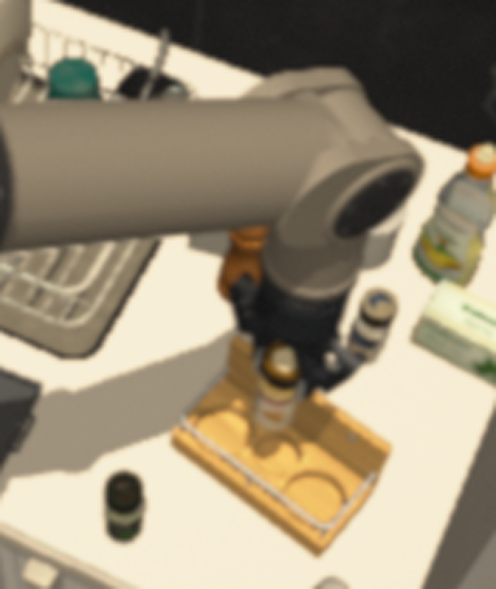

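Jar is held and out of the rear well. Carry to the tray.

Call:
apply_moves(dp=[[0.15,-0.1,-0.03],[0.25,-0.13,0],[0.32,-0.16,0],[0.32,-0.16,0],[0.32,-0.16,0],[0.32,-0.16,0],[0.32,-0.16,0],[0.25,-0.12,0],[0.15,-0.08,0],[0,0,0]], twist=[[0,0,0],[0,0,0],[0,0,0],[0,0,0],[0,0,0],[0,0,0],[0,0,0],[0,0,0],[0,0,0],[0,0,0]], jaw=[255,255,255,255,255,255,255,255,255,255])

```text
clock: 21.95
tcp_pos: [0.4754, 0.0992, 0.4205]
orientation: [2.488, 1.907, 0.024]
contact_force: [-0.8, -0.1, -1.8]
grip_width: 0.0399
```

```bash
python3 plan.py .483 .114 .24 .483 .114 .089
```

```text
t 21.95 hold [0.4779 0.0997 0.2659] rotdiff deg [ 0.84 -0.45 -0.58] twist units [ 0.007  -0.0037 -0.0048] w 0.0399 F [-0.8 -0.1 -1.8]
q [-0.93  0.15  0.67  2.02 -0.11  0.99  1.1 ]
[0.483 0.114 0.24 ] total [0.124 0.007 0.217] n 1 per row [0.124 0.007 0.217]
[0.483 0.114 0.089] total [0.    0.    1.258] n 4 per row [0.    0.    0.315]
```

Call:
apply_moves(dp=[[0.08,0,0.1],[0.02,0,0.2],[0,0,0.25],[0,0,0.25],[0,0,0.25],[0,0,0.15],[0,0,0.05],[0,0,0]], twist=[[0.007,-0.004,-0.004],[0,0,0],[0,0,0],[0,0,0],[0,0,0],[0,0,0],[0,0,0],[0,0,0]], jaw=[255,255,255,255,255,255,255,255])

```text
clock: 22.75
tcp_pos: [0.4833, 0.1048, 0.2713]
orientation: [2.489, 1.91, 0.013]
contact_force: [0.2, -0.7, -0.7]
grip_width: 0.04
```

```bash
python3 plan.py .483 .114 .089
```

```text
t 22.75 hold [0.4847 0.1051 0.1166] rotdiff deg [ 0.48 -0.23 -0.49] twist units [ 0.004  -0.0019 -0.0041] w 0.04 F [ 0.2 -0.7 -0.7]
q [-0.8   0.41  0.56  2.13 -0.35  0.68  1.31]
[0.483 0.114 0.089] total [ 0.067 -0.035  0.23 ] n 1 per row [ 0.067 -0.035  0.23 ]
```

Call:
apply_moves(dp=[[0.04,-0.02,0.06],[0,0,0.06],[0,0,0.05],[0,0,0.02],[0,0,0.015],[0,0,0.015]], twist=[[0.004,-0.002,-0.004],[0,0,0],[0,0,0],[0,0,0],[0,0,0],[0,0,0]], jaw=[255,255,255,255,255,255])

```text
clock: 23.35
tcp_pos: [0.4841, 0.1105, 0.2463]
orientation: [2.483, 1.923, 0.009]
contact_force: [-0.1, -0.2, -0.5]
grip_width: 0.0398
```

```bash
python3 plan.py .483 .114 .089
```

```text
t 23.35 hold [0.4849 0.1109 0.0916] rotdiff deg [ 0.25 -0.22  0.02] twist units [ 0.0021 -0.0019  0.0002] w 0.0398 F [-0.1 -0.2 -0.5]
q [-0.77  0.46  0.52  2.14 -0.39  0.63  1.34]
[0.483 0.114 0.089] total [ 0.021 -0.022  0.022] n 1 per row [ 0.021 -0.022  0.022]
```

Call:
apply_moves(dp=[[0,0,0.015],[0,0,0.015],[0,0,0.01]], twist=[[0.002,-0.002,0],[0,0,0],[0,0,0]], jaw=[255,255,255])

```text
clock: 23.65
tcp_pos: [0.4849, 0.1102, 0.2434]
orientation: [-2.483, -1.922, -0.001]
contact_force: [-7.8, -2.6, 26.9]
grip_width: 0.0396
```

```bash
python3 plan.py .483 .114 .089
```

```text
t 23.65 hold [0.4848 0.1104 0.0887] rotdiff deg [-0.04 -0.06 -0.01] twist units [-0.0004 -0.0005 -0.0001] w 0.0396 F [-7.8 -2.6 26.9]
q [-0.77  0.47  0.52  2.13 -0.39  0.63  1.35]
[0.483 0.114 0.089] total [ 0.025 -0.022 -0.002] n 1 per row [ 0.025 -0.022 -0.002]
```

Call:
apply_moves(dp=[[0,0,-0.01],[0,0,0],[0,0,0],[0,0,0],[0,0,0],[0,0,-0.1],[0,0,-0.2],[0,0,-0.2],[0,0,-0.1],[0,0,0]], twist=[[0,0,0],[0,0,0],[0,0,0],[0,0,0],[0,0,0],[0,0,0],[0,0,0],[0,0,0],[0,0,0],[0,0,0]], jaw=[255,0,0,0,0,0,0,0,0,0])

```text
clock: 24.65
tcp_pos: [0.4852, 0.1097, 0.3212]
orientation: [-2.484, -1.922, -0.0]
contact_force: [1.8, -0.5, 0.6]
grip_width: 0.0854
```

```bash
python3 plan.py .4408 -.122 .17 .4408 -.122 .085;  python3 - <<'E'
from bench import r
from h import *
g=r.grab_frame("side");crop(g,150,100,350,270,3,"pics/s8.png")
E
```

```text
t 24.65 hold [0.4852 0.1099 0.1665] rotdiff deg [-0.03 -0.04 -0.06] twist units [-0.0002 -0.0004 -0.0005] w 0.0854 F [ 1.8 -0.5  0.6]
q [-0.86  0.34  0.62  2.09 -0.27  0.8   1.24]
[ 0.4408 -0.122   0.17  ] total [-1.963  0.128 -0.031] n 6 per row [-0.327  0.021 -0.005]
[ 0.4408 -0.122   0.085 ] total [0.    0.    0.708] n 2 per row [0.    0.    0.354]
```

View pics/s8.png

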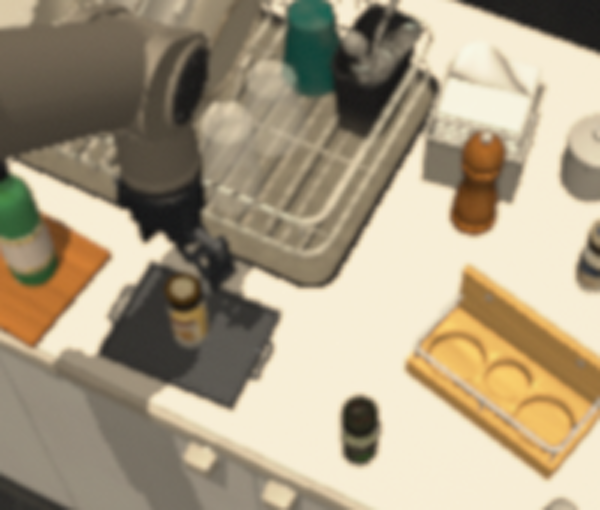

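Call:
apply_moves(dp=[[-0.2,0.01,-0.1],[-0.3,0.02,-0.05],[-0.33,0.02,0],[-0.33,0.02,0],[-0.33,0.02,0],[-0.25,0.02,0],[-0.1,0.01,0],[0,0,0]], twist=[[0,0,0],[0,0,0],[0,0,0],[0,0,0],[0,0,0],[0,0,0],[0,0,0],[0,0,0]], jaw=[0,0,0,0,0,0,0,0])

```text
clock: 25.5
tcp_pos: [0.4402, -0.1129, 0.3332]
orientation: [-2.476, -1.927, 0.012]
contact_force: [-0.0, -0.2, 0.6]
grip_width: 0.0857
```

```bash
python3 plan.py .4408 -.122 .17 .4408 -.122 .085
```

```text
t 25.5 hold [ 0.4388 -0.1132  0.1785] rotdiff deg [-0.47  0.21  0.27] twist units [-0.0039  0.0017  0.0022] w 0.0857 F [-0.  -0.2  0.6]
q [-0.51  0.25  0.73  2.17 -0.23  0.8   1.68]
[ 0.4408 -0.122   0.17  ] total [-0.067  0.034  0.071] n 1 per row [-0.067  0.034  0.071]
[ 0.4408 -0.122   0.085 ] total [0.    0.    0.708] n 2 per row [0.    0.    0.354]
```

Call:
apply_moves(dp=[[-0.05,0.03,0.05],[0,0,0.15],[0,0,0.2],[0,0,0.2],[0,0,0.1],[0,0,0]], twist=[[-0.004,0.002,0.002],[0,0,0],[0,0,0],[0,0,0],[0,0,0],[0,0,0]], jaw=[0,0,0,0,0,0])

```text
clock: 26.1
tcp_pos: [0.4428, -0.1146, 0.2434]
orientation: [-2.476, -1.928, 0.002]
contact_force: [-0.3, -0.5, -0.2]
grip_width: 0.0854
```

```bash
python3 plan.py .4408 -.122 .085;  python3 - <<'E'
from bench import r
from h import *
g=r.grab_frame("side");crop(g,200,150,350,290,4,"pics/s9.png")
E
```

```text
t 26.1 hold [ 0.4423 -0.1142  0.0887] rotdiff deg [-0.22 -0.08  0.32] twist units [-0.0018 -0.0006  0.0026] w 0.0854 F [-0.3 -0.5 -0.2]
q [-0.37  0.43  0.59  2.22 -0.43  0.6   1.86]
[ 0.4408 -0.122   0.085 ] total [-0.066  0.004  0.03 ] n 1 per row [-0.066  0.004  0.03 ]
```

View pics/s9.png

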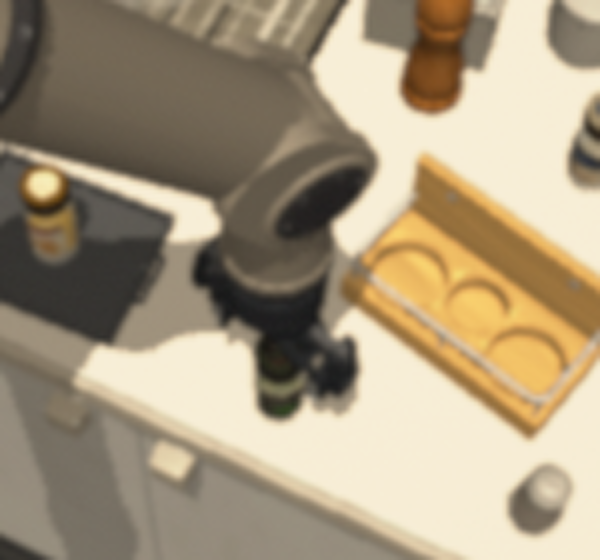

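Call:
apply_moves(dp=[[-0.04,0,0.02],[-0.03,0,0.01],[0,0,0],[0,0,0],[0,0,0],[0,0,0],[0,0,0],[0,0,0]], twist=[[0,0,0.002],[0,0,0],[0,0,0],[0,0,0],[0,0,0],[0,0,0],[0,0,0],[0,0,0]], jaw=[0,0,0,255,255,255,255,255])

```text
clock: 26.95
tcp_pos: [0.4423, -0.1235, 0.2435]
orientation: [2.483, 1.925, 0.007]
contact_force: [1.2, -1.4, -0.4]
grip_width: 0.0398
```

```bash
python3 plan.py .4408 -.122 .085
```

```text
t 26.95 hold [ 0.4429 -0.1231  0.0888] rotdiff deg [ 0.17 -0.21  0.08] twist units [ 0.0014 -0.0018  0.0006] w 0.0398 F [ 1.2 -1.4 -0.4]
q [-0.35  0.43  0.59  2.22 -0.43  0.6   1.88]
[ 0.4408 -0.122   0.085 ] total [ 0.004 -0.019  0.031] n 1 per row [ 0.004 -0.019  0.031]
```

Call:
apply_moves(dp=[[0,0,-0.05],[0,0,-0.1],[0,0,-0.2],[0,0,-0.25],[0,0,-0.25],[0,0,-0.15],[0,0,0]], twist=[[0,0,0],[0,0,0],[0,0,0],[0,0,0],[0,0,0],[0,0,0],[0,0,0]], jaw=[255,255,255,255,255,255,255])

```text
clock: 27.65
tcp_pos: [0.4409, -0.1248, 0.3708]
orientation: [-2.484, -1.921, -0.004]
contact_force: [0.9, 0.1, -1.8]
grip_width: 0.0397
```

```bash
python3 plan.py .5803 -.236 .20 .5803 -.236 .099;  python3 - <<'E'
from bench import r
from h import *
g=r.grab_frame("side");crop(g,260,140,380,260,5,"pics/s10.png")
f=r.grab_frame("top");crop(f,300,160,400,230,6,"pics/t10.png")
np.savez("/tmp/side10.npz",**g);np.savez("/tmp/top10.npz",**f)
E
```

```text
t 27.65 hold [ 0.4411 -0.1244  0.2161] rotdiff deg [ 0.04 -0.16 -0.07] twist units [ 0.0003 -0.0013 -0.0006] w 0.0397 F [ 0.9  0.1 -1.8]
q [-0.54  0.19  0.77  2.13 -0.17  0.88  1.65]
[ 0.5803 -0.236   0.2   ] total [-0.608  1.357  0.133] n 4 per row [-0.152  0.339  0.033]
[ 0.5803 -0.236   0.099 ] total [0.    0.    0.842] n 3 per row [0.    0.    0.281]
```

View pics/s10.png

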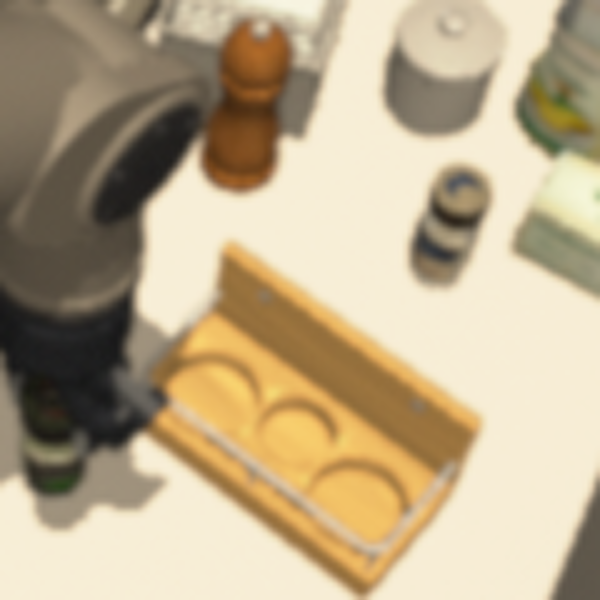

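View pics/t10.png

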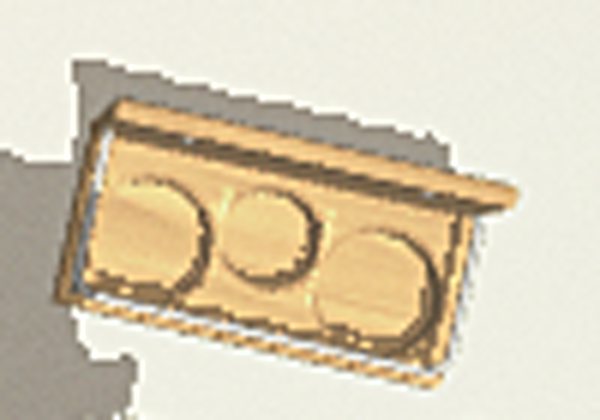

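```bash
python3 - <<'E'
from h import *
for n in("top10","side10"):
    f=dict(np.load(f"/tmp/{n}.npz"));W=world(f)
    G=[(.5803,-.236,.025),(.5815-.0,-.1726,.032),(.550,-.2918,.032)]
    for x,y,rad in G:
        # ray at rim height for each pixel
        H,Wd=W.shape[:2];pts=[]
        c=proj(f,[x,y,.034]).astype(int)
        for v in range(c[1]-30,c[1]+30):
            for u in range(c[0]-30,c[0]+30):
                if W[v,u,2]<.027 and W[v,u,2]>.0:
                    p=ray(f,u,v,.034)
                    if np.hypot(p[0]-x,p[1]-y)<rad+.006: pts.append(p[:2])
        pts=np.array(pts,np.float32)
        print(n,len(pts),"mean",pts.mean(0),cv2.minEnclosingCircle(pts),"exp n area", np.pi*rad**2)
E
```

```text
top10 200 mean [ 0.579894  -0.2344727] ((0.5794192552566528, -0.23865634202957153), 0.02810833603143692) exp n area 0.001963495408493621
top10 331 mean [ 0.5804908  -0.17281304] ((0.5826666951179504, -0.17342424392700195), 0.03477238863706589) exp n area 0.003216990877275948
top10 333 mean [ 0.5507797 -0.2889964] ((0.550641655921936, -0.29129689931869507), 0.03528239578008652) exp n area 0.003216990877275948
side10 150 mean [ 0.5784303  -0.23727284] ((0.5781111717224121, -0.23302631080150604), 0.027418596670031548) exp n area 0.001963495408493621
side10 223 mean [ 0.58018905 -0.17602205] ((0.5786018371582031, -0.17215725779533386), 0.03414379432797432) exp n area 0.003216990877275948
side10 237 mean [ 0.55111945 -0.2914881 ] ((0.5501103401184082, -0.2915033996105194), 0.03123733215034008) exp n area 0.003216990877275948
```

Call:
apply_moves(dp=[[-0.07,0.15,0],[-0.12,0.28,0],[-0.14,0.32,0],[-0.14,0.32,0],[-0.1,0.22,0],[-0.04,0.08,0],[0,0,0]], twist=[[0,0,0],[0,0,0],[0,0,0],[0,0,0],[0,0,0],[0,0,0],[0,0,0]], jaw=[255,255,255,255,255,255,255])

```text
clock: 28.45
tcp_pos: [0.5823, -0.2375, 0.3544]
orientation: [-2.465, -1.915, 0.018]
contact_force: [-0.6, -0.6, -1.7]
grip_width: 0.0396
```

```bash
python3 plan.py .5815 -.2367 .20 .5815 -.2367 .13
```

```text
t 28.45 hold [ 0.579  -0.2361  0.1998] rotdiff deg [-1.32 -0.19  0.17] twist units [-0.011  -0.0016  0.0014] w 0.0396 F [-0.6 -0.6 -1.7]
q [-0.21  0.54  0.7   1.75 -0.4   1.03  1.96]
[ 0.5815 -0.2367  0.2   ] total [ 0.001  0.021 -0.002] n 1 per row [ 0.001  0.021 -0.002]
[ 0.5815 -0.2367  0.13  ] total [0.    0.    0.583] n 2 per row [0.    0.    0.292]
```

Call:
apply_moves(dp=[[0,0,0.02],[0,0,0.1],[0,0,0]], twist=[[-0.011,-0.002,0.001],[0,0,0],[0,0,0]], jaw=[255,255,255])

```text
clock: 28.75
tcp_pos: [0.5793, -0.2354, 0.3364]
orientation: [-2.479, -1.921, 0.006]
contact_force: [0.5, -0.1, -1.1]
grip_width: 0.0395
```

```bash
python3 plan.py .5815 -.2367 .13
```

```text
t 28.75 hold [ 0.5783 -0.235   0.1817] rotdiff deg [-0.39 -0.04  0.04] twist units [-0.0032 -0.0003  0.0003] w 0.0395 F [ 0.5 -0.1 -1.1]
q [-0.2   0.55  0.69  1.78 -0.41  0.97  1.97]
[ 0.5815 -0.2367  0.13  ] total [-0.007  0.032  0.43 ] n 2 per row [-0.003  0.016  0.215]
```

Call:
apply_moves(dp=[[-0.007,0.025,0.1],[0,0,0.15],[0,0,0.12],[0,0,0.03],[0,0,0]], twist=[[-0.003,0,0],[0,0,0],[0,0,0],[0,0,0],[0,0,0]], jaw=[255,255,255,255,255])

```text
clock: 29.25
tcp_pos: [0.5809, -0.2348, 0.2843]
orientation: [-2.479, -1.924, -0.001]
contact_force: [-0.1, 0.1, -1.2]
grip_width: 0.0398
```

```bash
python3 plan.py .5815 -.2367 .13;  python3 - <<'E'
from bench import r
from h import *
g=r.grab_frame("side");crop(g,260,140,380,260,5,"pics/s11.png")
E
```

```text
t 29.25 hold [ 0.5806 -0.2343  0.1296] rotdiff deg [-0.15 -0.16  0.14] twist units [-0.0013 -0.0013  0.0012] w 0.0398 F [-0.1  0.1 -1.2]
q [-0.17  0.61  0.64  1.81 -0.47  0.88  2.01]
[ 0.5815 -0.2367  0.13  ] total [-0.018  0.012 -0.004] n 1 per row [-0.018  0.012 -0.004]
```

View pics/s11.png

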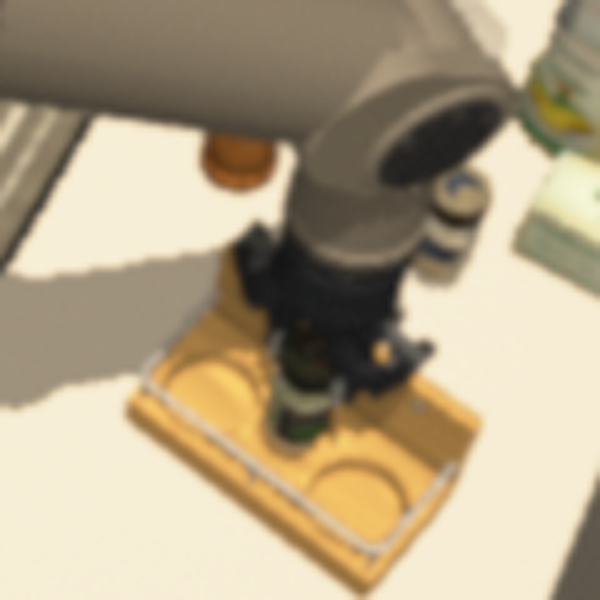

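Jar base sits over the rear well (crop about (297,435)). Correct 2 mm and go down gently.

Call:
apply_moves(dp=[[-0.015,0.008,0.02],[0,0,0.04],[0,0,0.05],[0,0,0.05],[0,0,0.05],[0,0,0.02]], twist=[[-0.001,-0.001,0.001],[0,0,0],[0,0,0],[0,0,0],[0,0,0],[0,0,0]], jaw=[255,255,255,255,255,255])

```text
clock: 29.9
tcp_pos: [0.5824, -0.2375, 0.2568]
orientation: [2.482, 1.922, 0.004]
contact_force: [-0.1, -0.6, -1.3]
grip_width: 0.0399
```

```bash
python3 plan.py .5815 -.2367 .099
```

```text
t 29.9 hold [ 0.5829 -0.2376  0.1021] rotdiff deg [ 0.22 -0.02  0.01] twist units [ 0.0018 -0.0002  0.0001] w 0.0399 F [-0.1 -0.6 -1.3]
q [-0.15  0.65  0.62  1.82 -0.5   0.83  2.03]
[ 0.5815 -0.2367  0.099 ] total [ 0.004 -0.014  0.026] n 1 per row [ 0.004 -0.014  0.026]
```

Bottom is about 13 mm up and already inside the well, with no contact force.

Call:
apply_moves(dp=[[0,-0.01,0.015],[0,0,0.015],[0,0,0.01],[0,0,0]], twist=[[0,0,0],[0,0,0],[0,0,0],[0,0,0]], jaw=[255,255,255,255])

```text
clock: 30.3
tcp_pos: [0.5814, -0.2378, 0.254]
orientation: [2.482, 1.921, 0.007]
contact_force: [0.4, -0.3, -1.0]
grip_width: 0.0397
```

```bash
python3 plan.py .5815 -.2367 .099
```

```text
t 30.3 hold [ 0.5822 -0.2377  0.0993] rotdiff deg [ 0.28 -0.11 -0.01] twist units [ 0.0023 -0.0009 -0.0001] w 0.0397 F [ 0.4 -0.3 -1. ]
q [-0.15  0.65  0.61  1.82 -0.5   0.82  2.04]
[ 0.5815 -0.2367  0.099 ] total [ 0.006 -0.008  0.002] n 1 per row [ 0.006 -0.008  0.002]
```

Call:
apply_moves(dp=[[0,0,0.012],[0,0,0.01],[0,0,0]], twist=[[0.002,0,0],[0,0,0],[0,0,0]], jaw=[255,255,255])

```text
clock: 30.6
tcp_pos: [0.5823, -0.2383, 0.2538]
orientation: [2.483, 1.922, 0.007]
contact_force: [-0.3, -0.3, -1.1]
grip_width: 0.0395
```

```bash
python3 plan.py .5815 -.2367 .099
```

```text
t 30.6 hold [ 0.583  -0.2381  0.0991] rotdiff deg [ 0.21 -0.15 -0.02] twist units [ 0.0018 -0.0013 -0.0002] w 0.0395 F [-0.3 -0.3 -1.1]
q [-0.14  0.65  0.61  1.82 -0.5   0.82  2.04]
[ 0.5815 -0.2367  0.099 ] total [ 0.008 -0.015  0.001] n 1 per row [ 0.008 -0.015  0.001]
```

Call:
apply_moves(dp=[[0,-0.01,0.02],[0,0,0.02],[0,0,0.015]], twist=[[0.002,0,0],[0,0,0],[0,0,0]], jaw=[255,255,255])

```text
clock: 30.9
tcp_pos: [0.5834, -0.2391, 0.2534]
orientation: [2.483, 1.922, 0.013]
contact_force: [-4.7, 2.5, 15.1]
grip_width: 0.0396
```

```bash
python3 plan.py .5815 -.2367 .099
```

```text
t 30.9 hold [ 0.5846 -0.2386  0.0987] rotdiff deg [ 0.36 -0.32 -0.01] twist units [ 0.003  -0.0026 -0.0001] w 0.0396 F [-4.7  2.5 15.1]
q [-0.14  0.66  0.61  1.82 -0.51  0.82  2.04]
[ 0.5815 -0.2367  0.099 ] total [ 0.009 -0.029 -0.002] n 1 per row [ 0.009 -0.029 -0.002]
```

Call:
apply_moves(dp=[[0,-0.01,-0.005],[0,0,0],[0,0,0],[0,0,0],[0,0,0],[0,0,-0.1],[0,0,-0.2],[0,0,-0.25],[0,0,-0.25],[0,0,-0.2],[0.1,-0.1,-0.2]], twist=[[0,0,0],[0,0,0],[0,0,0],[0,0,0],[0,0,0],[0,0,0],[0,0,0],[0,0,0],[0,0,0],[0,0,0],[0,0,0]], jaw=[255,0,0,0,0,0,0,0,0,0,0])

```text
clock: 32.0
tcp_pos: [0.5717, -0.2257, 0.4022]
orientation: [-2.486, -1.918, -0.003]
contact_force: [0.1, 0.6, 0.0]
grip_width: 0.0853
```

```bash
python3 plan.py .45 0 .30 .472 .314 .30;  python3 - <<'E'
from bench import r
from h import *
g=r.grab_frame("side");crop(g,250,120,380,260,4,"pics/s12.png")
W=world(g)
w=W.reshape(-1,3);w=w[(np.hypot(w[:,0]-.58,w[:,1]+.236)<.03)&(w[:,2]>.108)&(w[:,2]<.13)]
print(len(w),w.mean(0),cv2.minAreaRect(w[:,:2].astype(np.float32)))
E
```

```text
t 32.0 hold [ 0.5718 -0.2253  0.2475] rotdiff deg [ 0.   -0.15 -0.18] twist units [ 0.     -0.0013 -0.0015] w 0.0853 F [0.1 0.6 0. ]
q [-0.26  0.46  0.74  1.75 -0.35  1.07  1.91]
[0.45 0.   0.3 ] total [ 1.56  -1.458 -0.433] n 6 per row [ 0.26  -0.243 -0.072]
[0.472 0.314 0.3  ] total [ 2.579 -0.478  0.   ] n 7 per row [ 0.368 -0.068  0.   ]
125 [ 0.57989233 -0.23910226  0.11599128] ((0.579802930355072, -0.23900163173675537), (0.037268344312906265, 0.037605926394462585), 23.064891815185547)
```

View pics/s12.png

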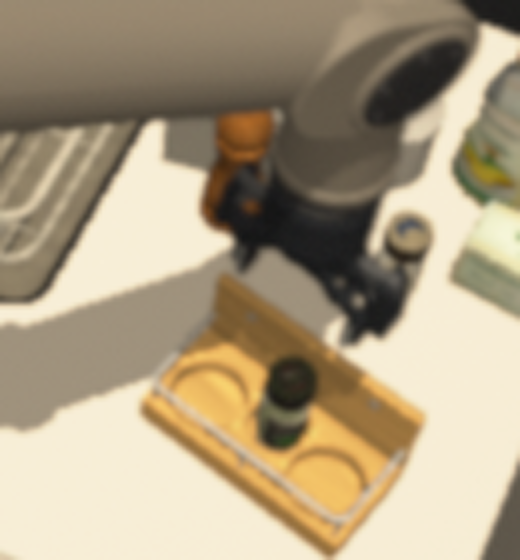

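Call:
apply_moves(dp=[[0.15,-0.15,-0.1],[0.26,-0.24,-0.12],[0.26,-0.24,-0.1],[0.26,-0.24,-0.1],[0.26,-0.24,-0.05],[0.3,-0.2,0],[0.33,-0.08,0],[0.33,-0.06,0],[0.33,-0.06,0],[0.33,-0.06,0],[0.33,-0.06,0],[0.33,-0.06,0],[0.25,-0.05,0],[0.12,0,0],[0,0,0]], twist=[[0,0,0],[0,0,0],[0,0,0],[0,0,0],[0,0,0],[0,0,0],[0,0,0],[0,0,0],[0,0,0],[0,0,0],[0,0,0],[0,0,0],[0,0,0],[0,0,0],[0,0,0]], jaw=[0,0,0,0,0,0,0,0,0,0,0,0,0,0,0])

```text
clock: 33.55
tcp_pos: [0.4812, 0.2873, 0.4778]
orientation: [2.492, 1.912, 0.036]
contact_force: [0.5, -0.8, -0.2]
grip_width: 0.0854
```

```bash
python3 plan.py .4726 .316 .29 .4726 .316 .220
```

```text
t 33.55 hold [0.4841 0.2894 0.3231] rotdiff deg [ 0.82 -1.02 -0.48] twist units [ 0.0069 -0.0085 -0.004 ] w 0.0854 F [ 0.5 -0.8 -0.2]
q [-1.09  0.23  0.53  1.78 -0.13  1.14  0.79]
[0.4726 0.316  0.29  ] total [ 0.185 -0.154  0.277] n 1 per row [ 0.185 -0.154  0.277]
[0.4726 0.316  0.22  ] total [0.    0.    0.583] n 2 per row [0.    0.    0.292]
```

Call:
apply_moves(dp=[[0.09,-0.06,0.05],[0.09,-0.06,0.1],[0.03,0,0.05],[0,0,0]], twist=[[0.007,-0.008,-0.004],[0,0,0],[0,0,0],[0,0,0]], jaw=[0,0,0,0])

```text
clock: 33.95
tcp_pos: [0.4739, 0.3123, 0.452]
orientation: [-2.489, -1.916, 0.004]
contact_force: [-0.1, -0.6, -0.8]
grip_width: 0.0857
```

```bash
python3 plan.py .4726 .316 .29 .4726 .316 .220
```

```text
t 33.95 hold [0.4736 0.3121 0.2973] rotdiff deg [-0.11  0.11 -0.33] twist units [-0.0009  0.0009 -0.0027] w 0.0857 F [-0.1 -0.6 -0.8]
q [-1.11  0.28  0.51  1.79 -0.15  1.12  0.77]
[0.4726 0.316  0.29  ] total [ 0.03  -0.016  0.061] n 1 per row [ 0.03  -0.016  0.061]
[0.4726 0.316  0.22  ] total [0.    0.    0.583] n 2 per row [0.    0.    0.292]
```

Call:
apply_moves(dp=[[0.025,-0.012,0.1],[0,0,0.2],[0,0,0.2],[0,0,0.12],[0,0,0.03],[0,0,0]], twist=[[0,0,-0.003],[0,0,0],[0,0,0],[0,0,0],[0,0,0],[0,0,0]], jaw=[0,0,0,0,0,0])

```text
clock: 34.55
tcp_pos: [0.4737, 0.3125, 0.369]
orientation: [2.486, 1.92, -0.004]
contact_force: [0.0, -0.0, 0.8]
grip_width: 0.0854
```

```bash
python3 plan.py .4726 .316 .220
```

```text
t 34.55 hold [0.4734 0.3122 0.2143] rotdiff deg [-0.08  0.14 -0.15] twist units [-0.0007  0.0012 -0.0013] w 0.0854 F [ 0.  -0.   0.8]
q [-1.08  0.36  0.49  1.88 -0.21  0.95  0.82]
[0.4726 0.316  0.22  ] total [ 0.029 -0.015 -0.047] n 1 per row [ 0.029 -0.015 -0.047]
```

Call:
apply_moves(dp=[[0.025,-0.01,-0.04],[0,0,-0.01],[0,0,0],[0,0,0],[0,0,0],[0,0,0],[0,0,0]], twist=[[0,0,0],[0,0,0],[0,0,0],[0,0,0],[0,0,0],[0,0,0],[0,0,0]], jaw=[0,0,255,255,255,255,255], grip_force=50)

```text
clock: 35.25
tcp_pos: [0.4744, 0.3161, 0.3791]
orientation: [-2.487, -1.919, -0.005]
contact_force: [0.2, 0.0, 1.0]
grip_width: 0.0272
```

```bash
python3 plan.py .4726 .316 .220
```

```text
t 35.25 hold [0.4748 0.3165 0.2244] rotdiff deg [ 0.1  -0.15 -0.18] twist units [ 0.0008 -0.0013 -0.0015] w 0.0272 F [0.2 0.  1. ]
q [-1.08  0.36  0.49  1.87 -0.2   0.97  0.81]
[0.4726 0.316  0.22  ] total [-0.008 -0.016  0.036] n 1 per row [-0.008 -0.016  0.036]
```

Call:
apply_moves(dp=[[0,0,-0.05],[0,0,-0.1],[0,0,-0.2],[0,0,-0.25],[-0.05,0,-0.25],[-0.12,0.02,-0.15],[-0.2,0.04,-0.05],[-0.28,0.06,0],[-0.32,0.06,0],[-0.32,0.06,0],[-0.32,0.06,0],[-0.32,0.06,0],[-0.32,0.08,0],[-0.32,0.1,0],[-0.3,0.15,0],[-0.25,0.12,0],[-0.15,0.1,0],[-0.05,0.04,0],[0,0,0]], twist=[[0,0,0],[0,0,0],[0,0,0],[0,0,0],[0,0,0],[0,0,0],[0,0,0],[0,0,0],[0,0,0],[0,0,0],[0,0,0],[0,0,0],[0,0,0],[0,0,0],[0,0,0],[0,0,0],[0,0,0],[0,0,0],[0,0,0]], jaw=[255,255,255,255,255,255,255,255,255,255,255,255,255,255,255,255,255,255,255])

```text
clock: 37.15
tcp_pos: [0.4779, -0.1195, 0.5182]
orientation: [-2.488, -1.913, -0.01]
contact_force: [0.4, 0.0, -2.9]
grip_width: 0.0271
```

```bash
python3 plan.py .5515 -.2915 .345 .5515 -.2915 .26
```

```text
t 37.15 hold [ 0.4784 -0.1185  0.3635] rotdiff deg [ 0.09 -0.42 -0.39] twist units [ 0.0007 -0.0035 -0.0033] w 0.0271 F [ 0.4  0.  -2.9]
q [-0.72  0.07  0.91  1.87 -0.06  1.23  1.52]
[ 0.5515 -0.2915  0.345 ] total [-1.238  0.959  0.146] n 5 per row [-0.248  0.192  0.029]
[ 0.5515 -0.2915  0.26  ] total [0.    0.    0.708] n 2 per row [0.    0.    0.354]
```

Call:
apply_moves(dp=[[-0.12,0.1,0],[-0.2,0.16,0],[-0.25,0.19,0],[-0.25,0.19,0],[-0.2,0.16,0],[-0.12,0.09,0.02],[-0.05,0.04,0.02],[0,0,0]], twist=[[0,-0.003,-0.003],[0,0,0],[0,0,0],[0,0,0],[0,0,0],[0,0,0],[0,0,0],[0,0,0]], jaw=[255,255,255,255,255,255,255,255])

```text
clock: 37.95
tcp_pos: [0.5546, -0.2825, 0.5119]
orientation: [-2.463, -1.934, -0.008]
contact_force: [-0.6, 0.6, -4.0]
grip_width: 0.0273
```

```bash
python3 plan.py .5515 -.2915 .345 .5515 -.2915 .26
```

```text
t 37.95 hold [ 0.5543 -0.2809  0.3572] rotdiff deg [-0.26 -0.56  0.79] twist units [-0.0021 -0.0047  0.0066] w 0.0273 F [-0.6  0.6 -4. ]
q [-0.28  0.42  0.92  1.59 -0.35  1.31  2.03]
[ 0.5515 -0.2915  0.345 ] total [-0.092 -0.001  0.101] n 1 per row [-0.092 -0.001  0.101]
[ 0.5515 -0.2915  0.26  ] total [0.    0.    0.708] n 2 per row [0.    0.    0.354]
```

Call:
apply_moves(dp=[[-0.07,0,0.05],[-0.02,0,0.12],[0,0,0.2],[0,0,0.15],[0,0,0.1],[0,0,0]], twist=[[-0.002,-0.005,0.006],[0,0,0],[0,0,0],[0,0,0],[0,0,0],[0,0,0]], jaw=[255,255,255,255,255,255])

```text
clock: 38.55
tcp_pos: [0.5509, -0.2875, 0.4319]
orientation: [-2.475, -1.929, -0.003]
contact_force: [-0.0, 0.8, -2.7]
grip_width: 0.0271
```

```bash
python3 plan.py .5515 -.2915 .26;  python3 - <<'E'
from bench import r
from h import *
g=r.grab_frame("side");crop(g,260,140,380,260,5,"pics/s13.png")
E
```

```text
t 38.55 hold [ 0.5508 -0.2868  0.2772] rotdiff deg [-0.1  -0.24  0.37] twist units [-0.0008 -0.002   0.0031] w 0.0271 F [-0.   0.8 -2.7]
q [-0.24  0.48  0.88  1.7  -0.41  1.15  2.08]
[ 0.5515 -0.2915  0.26  ] total [-0.037  0.016  0.144] n 1 per row [-0.037  0.016  0.144]
```

View pics/s13.png

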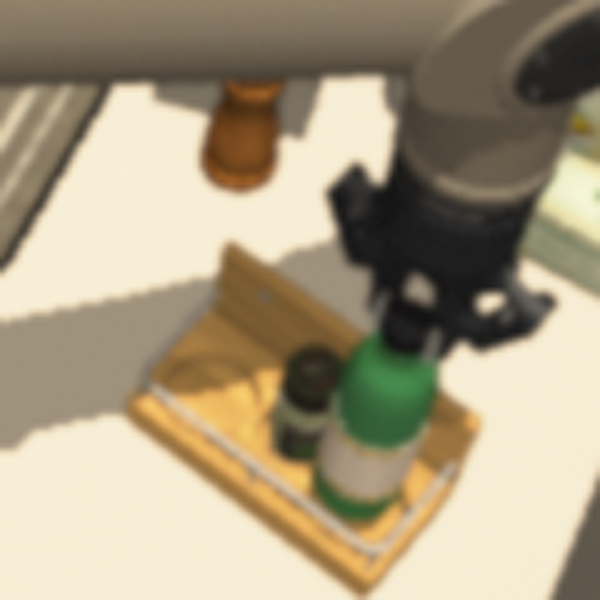

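Call:
apply_moves(dp=[[-0.035,0.012,0.02],[-0.005,0,0.06],[0,0,0.08],[0,0,0]], twist=[[0,-0.002,0.003],[0,0,0],[0,0,0],[0,0,0]], jaw=[255,255,255,255])

```text
clock: 39.0
tcp_pos: [0.5519, -0.2935, 0.4146]
orientation: [2.481, 1.922, 0.002]
contact_force: [0.6, 0.4, -4.1]
grip_width: 0.0271
```

```bash
python3 plan.py .5515 -.2915 .23
```

```text
t 39.0 hold [ 0.5524 -0.2938  0.2599] rotdiff deg [0.21 0.06 0.02] twist units [0.0018 0.0005 0.0001] w 0.0271 F [ 0.6  0.4 -4.1]
q [-0.22  0.51  0.87  1.71 -0.42  1.12  2.09]
[ 0.5515 -0.2915  0.23  ] total [ 0.017 -0.013  0.249] n 1 per row [ 0.017 -0.013  0.249]
```

Call:
apply_moves(dp=[[0.012,-0.01,0.06],[0,0,0.06],[0,0,0.06],[0,0,0.05],[0,0,0.02]], twist=[[0.002,0,0],[0,0,0],[0,0,0],[0,0,0],[0,0,0]], jaw=[255,255,255,255,255])

```text
clock: 39.5
tcp_pos: [0.5514, -0.2917, 0.3824]
orientation: [2.483, 1.923, -0.001]
contact_force: [0.4, -0.4, -4.0]
grip_width: 0.0273
```

```bash
python3 plan.py .5515 -.2915 .218
```

```text
t 39.5 hold [ 0.5514 -0.2919  0.2277] rotdiff deg [0.02 0.06 0.02] twist units [0.0002 0.0005 0.0002] w 0.0273 F [ 0.4 -0.4 -4. ]
q [-0.21  0.54  0.85  1.75 -0.45  1.06  2.11]
[ 0.5515 -0.2915  0.218 ] total [ 0.003 -0.     0.081] n 1 per row [ 0.003 -0.     0.081]
```

Call:
apply_moves(dp=[[0,0,0.04],[0,0,0.03],[0,0,0.02],[0,0,0.015],[0,0,0.01]], twist=[[0,0,0],[0,0,0],[0,0,0],[0,0,0],[0,0,0]], jaw=[255,255,255,255,255])

```text
clock: 40.0
tcp_pos: [0.5533, -0.2938, 0.3733]
orientation: [2.477, 1.918, 0.008]
contact_force: [-1.2, 2.0, 3.8]
grip_width: 0.0272
```

```bash
python3 plan.py .5515 -.2915 .218
```

```text
t 40.0 hold [ 0.5548 -0.2943  0.2186] rotdiff deg [ 0.57  0.05 -0.01] twist units [ 0.0047  0.0004 -0.    ] w 0.0272 F [-1.2  2.   3.8]
q [-0.2   0.55  0.84  1.75 -0.47  1.04  2.12]
[ 0.5515 -0.2915  0.218 ] total [ 0.016 -0.032  0.005] n 1 per row [ 0.016 -0.032  0.005]
```

Call:
apply_moves(dp=[[0,0,0.01],[0,0,0],[0,0,0],[0,0,0],[0,0,0],[0,0,-0.1],[0,0,-0.2],[0,0,-0.25],[0.1,-0.05,-0.15],[0.2,-0.1,0]], twist=[[0.004,0,0],[0,0,0],[0,0,0],[0,0,0],[0,0,0],[0,0,0],[0,0,0],[0,0,0],[0,0,0],[0,0,0]], jaw=[255,0,0,0,0,0,0,0,0,0])

```text
clock: 41.0
tcp_pos: [0.5439, -0.258, 0.4625]
orientation: [2.486, 1.911, -0.004]
contact_force: [0.7, 0.9, -0.6]
grip_width: 0.0852
```

```bash
python3 plan.py .45 0 .31 .471 .4185 .31;  python3 - <<'E'
from bench import r
from h import *
g=r.grab_frame("side");crop(g,250,120,380,260,4,"pics/s14.png")
W=world(g).reshape(-1,3)
for x,y,lo in((.58,-.236,.108),(.55,-.292,.215)):
    w=W[(np.hypot(W[:,0]-x,W[:,1]-y)<.03)&(W[:,2]>lo)&(W[:,2]<lo+.022)]
    print(len(w),w.mean(0),cv2.minAreaRect(w[:,:2].astype(np.float32)))
E
```

```text
t 41.0 hold [ 0.5442 -0.259   0.3078] rotdiff deg [ 0.2   0.34 -0.4 ] twist units [ 0.0016  0.0028 -0.0033] w 0.0852 F [ 0.7  0.9 -0.6]
q [-0.34  0.42  0.92  1.71 -0.35  1.18  1.99]
[0.45 0.   0.31] total [ 1.884 -1.314 -0.034] n 7 per row [ 0.269 -0.188 -0.005]
[0.471  0.4185 0.31  ] total [ 3.42  -0.704  0.   ] n 10 per row [ 0.342 -0.07   0.   ]
128 [ 0.58000963 -0.23878065  0.11523391] ((0.5807203054428101, -0.23928701877593994), (0.03830716758966446, 0.03835230693221092), 24.9514102935791)
87 [ 0.54556954 -0.29473005  0.22370693] ((0.545994758605957, -0.2947804033756256), (0.027402492240071297, 0.027530191466212273), 11.835090637207031)
```

View pics/s14.png

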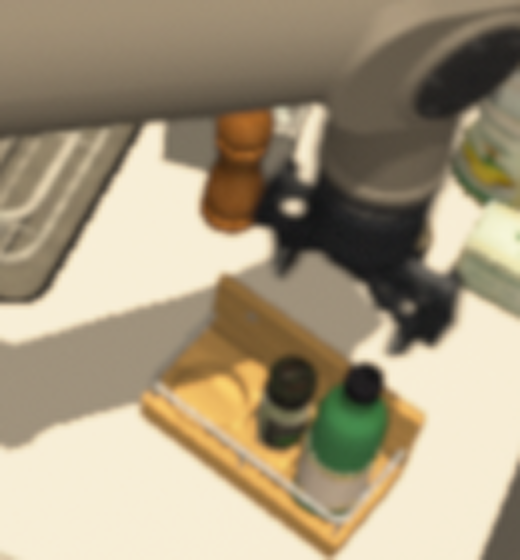

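Call:
apply_moves(dp=[[0.15,-0.1,0],[0.26,-0.18,0],[0.28,-0.18,0],[0.28,-0.18,0],[0.28,-0.18,0],[0.28,-0.16,0],[0.33,-0.08,0],[0.34,-0.07,0],[0.34,-0.07,0],[0.34,-0.07,0],[0.34,-0.07,0],[0.34,-0.07,0],[0.34,-0.07,0],[0.34,-0.07,0],[0.25,-0.05,0],[0.15,-0.03,0],[0,0,0]], twist=[[0.002,0.002,-0.003],[0,0,0],[0,0,0],[0,0,0],[0,0,0],[0,0,0],[0,0,0],[0,0,0],[0,0,0],[0,0,0],[0,0,0],[0,0,0],[0,0,0],[0,0,0],[0,0,0],[0,0,0],[0,0,0]], jaw=[0,0,0,0,0,0,0,0,0,0,0,0,0,0,0,0,0])

```text
clock: 42.75
tcp_pos: [0.4895, 0.3546, 0.4751]
orientation: [-2.477, -1.922, -0.021]
contact_force: [0.2, 0.7, 0.1]
grip_width: 0.0854
```

```bash
python3 plan.py .471 .4185 .30 .471 .4185 .220
```

```text
t 42.75 hold [0.4905 0.3566 0.3204] rotdiff deg [ 0.19 -0.81  0.11] twist units [ 0.0016 -0.0067  0.0009] w 0.0854 F [0.2 0.7 0.1]
q [-1.28  0.36  0.73  1.69 -0.26  1.18  0.84]
[0.471  0.4185 0.3   ] total [ 0.457 -0.286  0.176] n 2 per row [ 0.228 -0.143  0.088]
[0.471  0.4185 0.22  ] total [0.    0.    0.667] n 2 per row [0.    0.    0.333]
```

Call:
apply_moves(dp=[[0.12,-0.08,0.03],[0.17,-0.1,0.05],[0.13,-0.08,0.05],[0,0,0.03],[0,0,0]], twist=[[0.001,-0.006,0],[0,0,0],[0,0,0],[0,0,0],[0,0,0]], jaw=[0,0,0,0,0])

```text
clock: 43.25
tcp_pos: [0.4704, 0.4134, 0.455]
orientation: [2.484, 1.922, 0.0]
contact_force: [-0.1, 0.5, -0.1]
grip_width: 0.0854
```

```bash
python3 plan.py .471 .4185 .30 .471 .4185 .220
```

```text
t 43.25 hold [0.4705 0.4133 0.3003] rotdiff deg [ 0.04  0.02 -0.03] twist units [ 0.0003  0.0002 -0.0003] w 0.0854 F [-0.1  0.5 -0.1]
q [-1.33  0.42  0.71  1.66 -0.29  1.18  0.76]
[0.471  0.4185 0.3   ] total [ 0.043 -0.007  0.002] n 1 per row [ 0.043 -0.007  0.002]
[0.471  0.4185 0.22  ] total [0.    0.    0.667] n 2 per row [0.    0.    0.333]
```

Call:
apply_moves(dp=[[0.04,-0.006,0.1],[0,0,0.2],[0,0,0.2],[0,0,0.12],[0,0,0.02],[0,0,0]], twist=[[0,0,0],[0,0,0],[0,0,0],[0,0,0],[0,0,0],[0,0,0]], jaw=[0,0,0,0,0,0])

```text
clock: 43.85
tcp_pos: [0.4731, 0.4152, 0.3743]
orientation: [2.489, 1.914, 0.002]
contact_force: [-0.3, 0.9, -0.0]
grip_width: 0.0851
```

```bash
python3 plan.py .471 .4185 .220
```

```text
t 43.85 hold [0.4734 0.4151 0.2196] rotdiff deg [ 0.12  0.01 -0.36] twist units [ 0.001   0.0001 -0.003 ] w 0.0851 F [-0.3  0.9 -0. ]
q [-1.3   0.5   0.67  1.73 -0.35  1.03  0.8 ]
[0.471  0.4185 0.22  ] total [ 0.022 -0.026 -0.003] n 1 per row [ 0.022 -0.026 -0.003]
```

Call:
apply_moves(dp=[[0.02,-0.025,-0.003],[0,0,0],[0,0,0],[0,0,0],[0,0,0],[0,0,0],[0,0,0]], twist=[[0.001,0,-0.003],[0,0,0],[0,0,0],[0,0,0],[0,0,0],[0,0,0],[0,0,0]], jaw=[0,0,255,255,255,255,255])

```text
clock: 44.55
tcp_pos: [0.4718, 0.4188, 0.3787]
orientation: [-2.483, -1.923, -0.009]
contact_force: [0.8, -0.4, 0.7]
grip_width: 0.027
```

```bash
python3 plan.py .471 .4185 .220
```

```text
t 44.55 hold [0.4724 0.4195 0.224 ] rotdiff deg [ 0.14 -0.31  0.01] twist units [ 0.0012 -0.0026  0.0001] w 0.027 F [ 0.8 -0.4  0.7]
q [-1.3   0.5   0.66  1.73 -0.35  1.03  0.8 ]
[0.471  0.4185 0.22  ] total [-0.011 -0.009  0.033] n 1 per row [-0.011 -0.009  0.033]
```

Call:
apply_moves(dp=[[0,0,-0.05],[0,0,-0.1],[0,0,-0.2],[0,0,-0.25],[-0.05,0,-0.25],[-0.12,0.02,-0.15],[-0.2,0.04,-0.05],[-0.28,0.06,0],[-0.32,0.06,0],[-0.32,0.06,0],[-0.32,0.06,0],[-0.32,0.06,0],[-0.32,0.06,0],[-0.32,0.06,0],[-0.32,0.06,0],[-0.3,0.08,0],[-0.25,0.1,0],[-0.15,0.1,0],[-0.05,0.05,0],[0,0,0]], twist=[[0,0,0],[0,0,0],[0,0,0],[0,0,0],[0,0,0],[0,0,0],[0,0,0],[0,0,0],[0,0,0],[0,0,0],[0,0,0],[0,0,0],[0,0,0],[0,0,0],[0,0,0],[0,0,0],[0,0,0],[0,0,0],[0,0,0],[0,0,0]], jaw=[255,255,255,255,255,255,255,255,255,255,255,255,255,255,255,255,255,255,255,255])

```text
clock: 46.55
tcp_pos: [0.4594, -0.057, 0.5155]
orientation: [-2.485, -1.905, -0.022]
contact_force: [0.3, 0.2, -2.8]
grip_width: 0.0275
```

```bash
python3 plan.py .582 -.1735 .345 .582 -.1735 .26
```

```text
t 46.55 hold [ 0.4602 -0.0544  0.3609] rotdiff deg [ 0.02 -1.01 -0.54] twist units [ 0.0002 -0.0084 -0.0045] w 0.0275 F [ 0.3  0.2 -2.8]
q [-1.11 -0.06  1.1   1.94  0.04  1.23  1.28]
[ 0.582  -0.1735  0.345 ] total [-0.697  1.238  0.12 ] n 4 per row [-0.174  0.309  0.03 ]
[ 0.582  -0.1735  0.26  ] total [0.    0.    0.708] n 2 per row [0.    0.    0.354]
```

Call:
apply_moves(dp=[[-0.07,0.12,0],[-0.12,0.22,0],[-0.15,0.28,0],[-0.15,0.28,0],[-0.12,0.2,0],[-0.06,0.1,0.02],[0,0,0]], twist=[[0,-0.008,-0.004],[0,0,0],[0,0,0],[0,0,0],[0,0,0],[0,0,0],[0,0,0]], jaw=[255,255,255,255,255,255,255])

```text
clock: 47.25
tcp_pos: [0.5852, -0.1679, 0.5093]
orientation: [-2.462, -1.931, -0.003]
contact_force: [0.3, 0.5, -3.2]
grip_width: 0.0273
```

```bash
python3 plan.py .582 -.1735 .345 .582 -.1735 .26
```

```text
t 47.25 hold [ 0.5842 -0.1661  0.3546] rotdiff deg [-0.51 -0.55  0.71] twist units [-0.0042 -0.0046  0.0059] w 0.0273 F [ 0.3  0.5 -3.2]
q [-0.57  0.45  1.08  1.63 -0.42  1.32  1.9 ]
[ 0.582  -0.1735  0.345 ] total [-0.065 -0.002  0.08 ] n 1 per row [-0.065 -0.002  0.08 ]
[ 0.582  -0.1735  0.26  ] total [0.    0.    0.708] n 2 per row [0.    0.    0.354]
```

Call:
apply_moves(dp=[[-0.05,0,0.05],[-0.02,0,0.12],[0,0,0.2],[0,0,0.15],[0,0,0.08],[0,0,0]], twist=[[-0.004,-0.005,0.006],[0,0,0],[0,0,0],[0,0,0],[0,0,0],[0,0,0]], jaw=[255,255,255,255,255,255])

```text
clock: 47.85
tcp_pos: [0.5802, -0.1712, 0.432]
orientation: [-2.477, -1.925, -0.001]
contact_force: [0.1, -0.4, -2.1]
grip_width: 0.0274
```

```bash
python3 plan.py .582 -.1735 .26;  python3 - <<'E'
from bench import r
from h import *
g=r.grab_frame("side");crop(g,260,140,380,260,5,"pics/s15.png")
E
```

```text
t 47.85 hold [ 0.5798 -0.1705  0.2773] rotdiff deg [-0.2  -0.22  0.2 ] twist units [-0.0017 -0.0018  0.0017] w 0.0274 F [ 0.1 -0.4 -2.1]
q [-0.54  0.51  1.03  1.74 -0.48  1.17  1.95]
[ 0.582  -0.1735  0.26  ] total [-0.02   0.024  0.144] n 1 per row [-0.02   0.024  0.144]
```

View pics/s15.png

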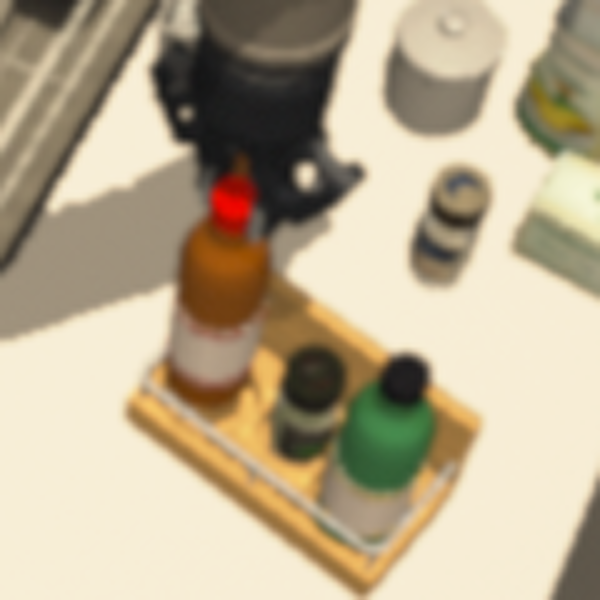

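Call:
apply_moves(dp=[[-0.015,0.02,0.02],[-0.003,0,0.06],[0,0,0.08],[0,0,0]], twist=[[-0.002,-0.002,0.002],[0,0,0],[0,0,0],[0,0,0]], jaw=[255,255,255,255])

```text
clock: 48.3
tcp_pos: [0.5829, -0.1742, 0.4144]
orientation: [2.48, 1.92, 0.006]
contact_force: [-0.3, 0.6, -3.3]
grip_width: 0.0271
```

```bash
python3 plan.py .582 -.1735 .23
```

```text
t 48.3 hold [ 0.5838 -0.1744  0.2597] rotdiff deg [0.35 0.   0.  ] twist units [0.0029 0.     0.    ] w 0.0271 F [-0.3  0.6 -3.3]
q [-0.52  0.53  1.01  1.76 -0.5   1.13  1.97]
[ 0.582  -0.1735  0.23  ] total [ 0.004 -0.018  0.247] n 1 per row [ 0.004 -0.018  0.247]
```

Call:
apply_moves(dp=[[0.003,-0.012,0.06],[0,0,0.06],[0,0,0.06],[0,0,0.05],[0,0,0.02]], twist=[[0.003,0,0],[0,0,0],[0,0,0],[0,0,0],[0,0,0]], jaw=[255,255,255,255,255])

```text
clock: 48.8
tcp_pos: [0.5817, -0.1736, 0.3818]
orientation: [-2.484, -1.923, 0.001]
contact_force: [-0.2, 0.5, -3.2]
grip_width: 0.0273
```

```bash
python3 plan.py .582 -.1735 .218
```

```text
t 48.8 hold [ 0.5816 -0.1736  0.2271] rotdiff deg [-0.03  0.01 -0.01] twist units [-0.0002  0.0001 -0.0001] w 0.0273 F [-0.2  0.5 -3.2]
q [-0.5   0.56  0.98  1.79 -0.53  1.08  1.99]
[ 0.582  -0.1735  0.218 ] total [0.002 0.003 0.076] n 1 per row [0.002 0.003 0.076]
```

Call:
apply_moves(dp=[[0,0,0.04],[0,0,0.03],[0,-0.005,0.02],[0,0,0.015],[0,0,0.01]], twist=[[0,0,0],[0,0,0],[0.002,0,0],[0,0,0],[0,0,0]], jaw=[255,255,255,255,255])

```text
clock: 49.3
tcp_pos: [0.5835, -0.1756, 0.3729]
orientation: [2.482, 1.92, 0.007]
contact_force: [-1.4, 1.7, 3.1]
grip_width: 0.027
```

```bash
python3 plan.py .582 -.1735 .218
```

```text
t 49.3 hold [ 0.5844 -0.1757  0.2182] rotdiff deg [ 0.33 -0.06 -0.05] twist units [ 0.0027 -0.0005 -0.0004] w 0.027 F [-1.4  1.7  3.1]
q [-0.49  0.57  0.97  1.8  -0.54  1.06  2.  ]
[ 0.582  -0.1735  0.218 ] total [ 0.013 -0.024  0.002] n 1 per row [ 0.013 -0.024  0.002]
```

Floor contact at the expected height; release, rise and back away.

Call:
apply_moves(dp=[[0,0,0.01],[0,0,0],[0,0,0],[0,0,0],[0,0,0],[0,0,-0.1],[0,0,-0.2],[0,0,-0.25],[0,0,-0.25],[0.1,-0.1,-0.15],[0.2,-0.2,0],[0.3,-0.2,0],[0.3,-0.15,0],[0.3,-0.05,0],[0.3,-0.05,0],[0.3,-0.05,0],[0.2,-0.05,0],[0,0,0],[0,0,0]], twist=[[0.003,0,0],[0,0,0],[0,0,0],[0,0,0],[0,0,0],[0,0,0],[0,0,0],[0,0,0],[0,0,0],[0,0,0],[0,0,0],[0,0,0],[0,0,0],[0,0,0],[0,0,0],[0,0,0],[0,0,0],[0,0,0],[0,0,0]], jaw=[255,0,0,0,0,0,0,0,0,0,0,0,0,0,0,0,0,0,0])

```text
clock: 51.2
tcp_pos: [0.5442, 0.0862, 0.501]
orientation: [2.49, 1.91, 0.013]
contact_force: [0.2, -0.4, -0.5]
grip_width: 0.0852
```

```bash
python3 plan.py;  python3 - <<'E'
from bench import r
from h import *
F={n:r.grab_frame(n) for n in("side","top")}
for n,f in F.items():
    cv2.imwrite(f"pics/end_{n}.png",cv2.resize(f["color"][:,:,::-1],(768,576)))
    W0=world(dict(np.load(f"/tmp/{n}0.npz"))).reshape(-1,3);W=world(f).reshape(-1,3)
    def m(W,x,y,lo,hi,rad=.03):
        w=W[(np.hypot(W[:,0]-x,W[:,1]-y)<rad)&(W[:,2]>lo)&(W[:,2]<hi)]
        return (len(w),np.round(w.mean(0),4)) if len(w)>4 else len(w)
    for nm,x,y,lo,hi in(("vin",.5815,-.1726,.215,.24),("oil",.55,-.292,.215,.24),("rear",.579,-.236,.108,.125),("salt",.443,-.344,.08,.1),("blue",.756,-.269,.098,.12),("mill",.772,-.11,.15,.19)):
        print(n,nm,m(W0,x,y,lo,hi,.024 if nm=="rear" else .03),m(W,x,y,lo,hi,.024 if nm=="rear" else .03))
    print(n,"used",m(W,.484,.111,.1,.12))
E
```

```text
t 51.2 hold [0.5455 0.0865 0.3463] rotdiff deg [ 0.45 -0.25 -0.5 ] twist units [ 0.0037 -0.002  -0.0041] w 0.0852 F [ 0.2 -0.4 -0.5]
q [-1.19  0.35  1.19  1.78 -0.34  1.23  1.41]
side vin (78, array([ 0.5801, -0.1741,  0.2236])) (79, array([ 0.5747, -0.177 ,  0.2239]))
side oil (84, array([ 0.5482, -0.2931,  0.2241])) (85, array([ 0.5455, -0.2949,  0.2237]))
side rear (124, array([ 0.5764, -0.2382,  0.1158])) (125, array([ 0.5794, -0.2387,  0.1162]))
side salt (91, array([ 0.4402, -0.3462,  0.0873])) (88, array([ 0.4403, -0.3474,  0.0871]))
side blue (111, array([ 0.7546, -0.2718,  0.1059])) (110, array([ 0.7554, -0.272 ,  0.1057]))
side mill (103, array([ 0.7685, -0.1144,  0.1573])) (97, array([ 0.7685, -0.1141,  0.1575]))
side used (117, array([0.4819, 0.1089, 0.1095]))
top vin (94, array([ 0.5817, -0.1712,  0.2243])) (92, array([ 0.5765, -0.174 ,  0.2239]))
top oil (95, array([ 0.5504, -0.29  ,  0.2238])) (94, array([ 0.5479, -0.2912,  0.2237]))
top rear (147, array([ 0.5785, -0.2354,  0.1151])) (151, array([ 0.582 , -0.2354,  0.1148]))
top salt (89, array([ 0.4439, -0.3436,  0.0865])) (91, array([ 0.444 , -0.3441,  0.0859]))
top blue (146, array([ 0.7563, -0.2687,  0.1055])) (148, array([ 0.7564, -0.2683,  0.1053]))
top mill (151, array([ 0.7719, -0.1093,  0.1567])) (149, array([ 0.7722, -0.1102,  0.1567]))
top used 0
```

View pics/end_side.png

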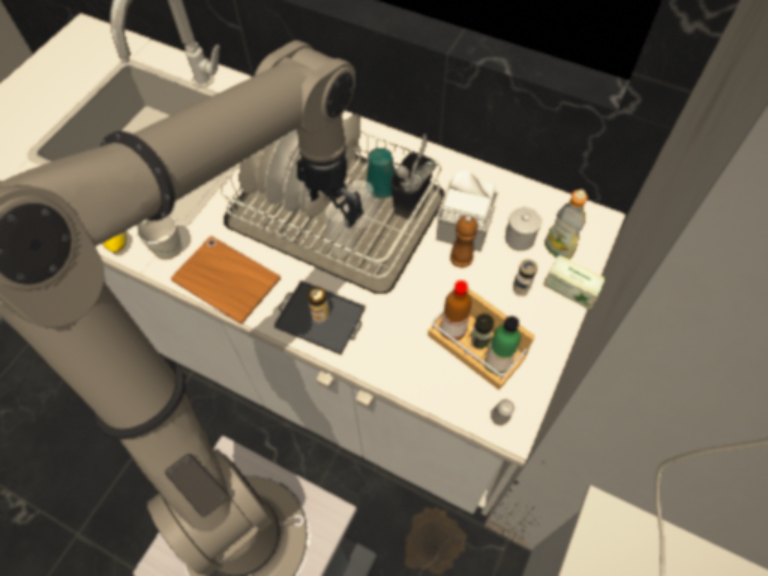

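View pics/end_top.png

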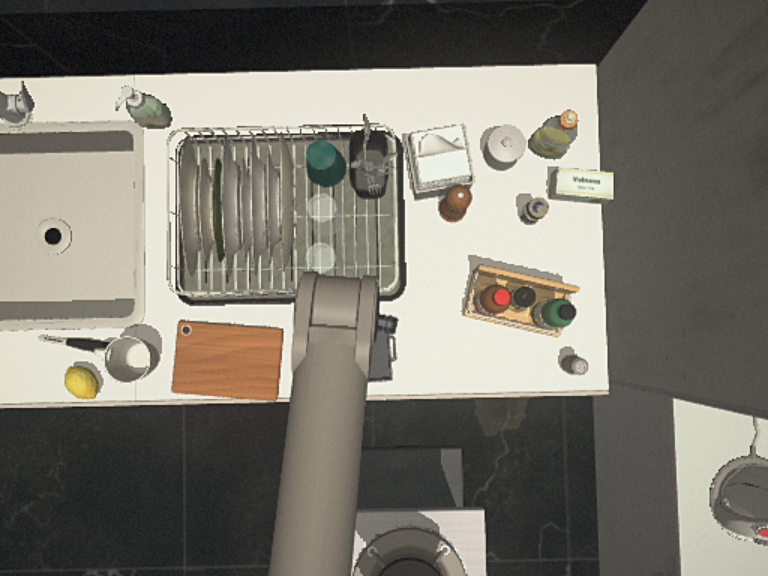

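```bash
python3 -c "
from bench import r
print(r.get_obs()['clock'],r.get_obs()['contact_force']); print(r.hand_in())"
```

```text
51.3 [-0.08593543 -0.29725965 -0.79243548]
the job is handed in; nothing more can be done
None
```

The spice jars are swapped and I handed the job in at 51.3 s. I moved both bottles onto the chopping board, stood the used jar in the steel tray, stood the fresh jar in the rear well, and put each bottle back in its own well.

Last checks, from both cameras unless noted:

- **Bottles:** The oil cap sits about 3 mm and the vinegar cap about 6 mm from where they started, against a limit of 16 mm. Both cap tops are at 224 mm, the same as at the start, so both bottles are seated.
- **Fresh jar:** It is within about 3 mm of my estimate of the rear well's centre. Its lid is at the same height as the used jar's was, so it is down in the well.
- **Used jar:** It stands upright on the tray floor, with its lid top at 109.5 mm. Only the side camera saw it in the final check because the arm hid it from the top view.
- **Bystanders:** The salt shaker, pepper mill and blue-labelled jar moved no more than about 1 mm, which is measurement noise.
- **Robot:** The gripper was open and clear of everything, with contact force under 1 N.

The two cameras disagree by about 3 mm in y throughout; I used their average for the grasps and placings. No check failed.

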